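# Seat telescope mirrors in their cells and rack them to cure

## Task

Fit every mirror on the felt mat into a mirror cell of its own, silvered face up, lying flat on all three brass pads between the posts so that it cannot rock. Stand the filled cells upright in one straight row along the middle of the low wooden shelf, square to it and side by side with a finger's width (about 1 cm) between neighbours, ready to cure; a cell left over can stay where it is. Leave the blower, the tape and the screwdriver alone.

Things in the scene. Friction and masses are not known exactly. Their poses are not given: they have to be found in the camera images.
- mirror0_c (a point): Centre of a round glass mirror, 48 mm across, 16 mm thick, about 75 g. z points out of its silvered face, which is up at the start, when it lies on the grey felt mat.
- cell0_c (a point): Centre of the plate of a mirror cell: a black square plate 66 x 66 x 10 mm on three brass knobs 8 mm high, so this point is 13 mm above what it stands on; 130 g, loose, on the white board at the start. x and y run parallel to the plate's sides, z up. On the plate are three brass pads and three white posts (see cell1, cell2).
- mirror1_c (a point): Centre of another mirror, the same as mirror0. One mirror of the four may be absent (None).
- cell1_c (a point): Plate centre of another cell, all cells being alike. Pads: three brass domes on a circle of 17 mm radius about the plate centre, at -y and 120 deg either way from it; their tops lie in one level plane 9 mm above this point.
- mirror2_c (a point): Centre of another mirror, the same. A mirror drops between a cell's three posts with 1.5 mm to spare all round; seated flat on all three pads, its centre is 17 mm above the plate centre of the cell.
- cell2_c (a point): Plate centre of another cell. Posts: three white posts, 6 mm thick with round tops, between the pads on a circle of 28.5 mm radius, at +y and 120 deg either way; they stand 5 mm above the pad plane (14 mm above this point).
- mirror3_c (a point): Centre of another mirror, the same. The cell's posts cover only the lowest 5 mm of a seated mirror's edge, so fingers on the upper half clear them at any yaw.
- cell3_c (a point): Plate centre of another cell. There are always four cells.
- shelf_top (a point): Middle of the top face of the low wooden shelf, a board 110 mm deep (x) and 360 mm long (y), top 70 mm above the bench, open all round. y runs along its length, z up. Fixed.
- mat: Grey felt mat, 235 (x) x 240 (y) x 4 mm, fixed; origin at the middle of its underside.
- board: White board, 235 (x) x 240 (y) x 6 mm, fixed; origin at the middle of its underside. Mat and board may be on either side.
- blower: Bystander: black rubber blower bulb standing upright, 54 mm across, 98 mm tall; origin under its centre.
- tape: Bystander: roll of tape lying flat, 96 mm across, 24 mm tall; origin under its centre.
- driver: Bystander: screwdriver lying on the bench, 190 mm long; origin under its middle.

How it is judged:
By the outcome, as a careful person would: the job done as asked, in the order asked, and still so for the second after the job is handed in, with the robot touching nothing.
Of mirror0, mirror1, mirror2, mirror3 only 3 to 4 are there at a start; the rules pass over those that are not, and their reading is None.
At some moment in a run one of mirror0, mirror1, mirror2, mirror3 may be knocked a few centimetres aside while the robot is not near it.
Once in a run the grip may slacken for a moment while it holds something.
It also fails if it takes over 210 s, if anything falls off the work surface, if the arm or the gripper's body presses on something with over 40 N, if the wrist force passes 120 N, or if a joint passes its speed limit or range.

## Robot

A 6-joint arm with a two-finger parallel gripper is mounted at the origin on the work surface. World frame = base frame: x ahead of the robot, y to its left, z up, the work surface at z = 0. Lengths are in mm, angles in rad, forces in N, time in s.
With the tool pointing down it reaches from about 350 to 775 mm from the base axis. Payload 7.3 kg.
Tool frame: the origin (TCP) lies between the finger pads; the fingertips stand bot.tip_extent ahead of it and the grasp point (between the pads) lies 6 mm ahead of it (bot.tip_extent is the distance from the TCP to the fingertips, in mm); x points along the fingers, y is the direction in which the jaws open and shut, and the axes are right-handed (so a half turn about x gives the same grasp; the last joint's range is limited). The gripper opens to 92 mm and grips with 3 to 60 N. Pads are 19 mm wide; open, the fingers measure 130 mm over their backs; the gripper's body (75 mm by 190 mm) begins 47 mm behind the grasp point.
Start: joints at [0.981, 0.342, 1.524, -0, 1.275, -0.146], TCP at [225.409, 474.166, 251.741] pointing down, gripper open.
Joint ranges: [-2.53, 2.53], [-0.77, 2.02], [0.04, 2.7], [-1, 4.14], [0.28, 2.66], [-3.11, 3.11]. Speed limits (rad/s): [2.57, 2.57, 3.14, 3.14, 3.14, 3.14].

## Interface

Orientations are given as [roll, pitch, yaw] about the fixed x, y, z axes, in that order (R = Rz(yaw) Ry(pitch) Rx(roll)).
In Python, from plant import bot, capture, workorder gives the robot as it stands. The module is installed in compiled form; this text tells all that it offers.
- The arm moves only by the shell command python3 -m crank 'ROWS'. ROWS is JSON, a list of rows, each an object with "linear": the shift along the tool's x, y, z in cm, a list of three; "delta_rot": the turn, a rotation vector about the tool's x, y, z in degrees, a list of three; "fingers": the opening, from 0 (shut) to 1 (fully open). In form: [{"linear": [x, y, z], "delta_rot": [wx, wy, wz], "fingers": fingers}, ...]. A call has exactly 5 rows; each row shifts and turns the commanded pose from where the row before left it, along the tool's axes as they then stand; what a row does not reach is not made up. A row lasts 1/10 s, in which the tool goes at most 50 mm and 8.59 degrees, less where a joint would pass 70% of its speed; a pose out of reach is approached as far as the arm can. A call with a gripper value outside its range is refused whole. The fingers move at their own pace and stop on an object; the grip force is fixed at half the most. Time passes only in rows, so rows that do not move let the fingers close, or fill a call up. It gives the time, the measured TCP pose, the force and the opening at its end, in the units of the state.
- bot.get_obs(): the state, without advancing time (a new reading comes with each control period).
- capture(name): name is "side" or "top" or "wrist"; returns a dict with "image" (384x512x3 uint8, blue, green, red), "mtx" (3x3 intrinsics, pixels), "pose" (4x4, takes a point from camera to world coordinates). Camera axes: x right, y down, z forward; pixel columns grow to the right and rows downward; lengths in mm; the calibration is good to about 2 mm. A picture is of the moment at which its call begins. There is no depth.
- workorder.close_job(): hands the job in, once; it reports no verdict.
The state is a dict: "time": time; "joint_positions": joint angles; "dq": joint speeds; "tau": joint torques, N m; "tool_pos": TCP position; "tcp_rot": TCP orientation; "contact_force": force on the tool from outside, world axes, zero at the start; "moment": the same for the moment, N m; "grip_width": finger opening in mm.
Only numpy, scipy, OpenCV 4.12 (cv2) and the standard library are available. Lean on these libraries where they do the work, as an engineer would, in place of code of your own. Each camera call takes 0.05 s, during which the arm holds its last target. There are 200 camera calls.

## Working session

There is one attempt and no reset: what is moved stays moved. The work goes in short steps, Python scripts to look and compute and a shell command to move; the robot and the scene stay as the last step left them, time stands still between calls to the robot, and variables do not carry over. Pictures are saved under pics/ and viewed, on a budget of 14 in all, crops included, one or two more only if the job needs it, and the job is handed in when it is done.

```bash
mkdir -p pics; ls; python3 - <<'E'
from plant import bot,capture,workorder
import cv2
print({k:(v if not hasattr(v,'round') else v) for k,v in bot.get_obs().items()}, bot.tip_extent)
for n in ("side","top"):
    c=capture(n); cv2.imwrite(f"pics/{n}0.png",c["image"]); print(n,c["mtx"],c["pose"])
E
```

```text
pics
{'time': 0.0, 'joint_positions': array([ 9.81003233e-01,  3.42734873e-01,  1.52502271e+00, -3.15915095e-05,
        1.27540930e+00, -1.46019629e-01]), 'dq': array([-6.58741787e-04, -2.39431108e-05, -1.37119087e-04, -6.03477432e-04,
       -1.11096674e-03, -1.79099219e-03]), 'tau': array([-4.01893567e-04, -4.31257474e+01, -2.44214487e+01,  7.16383453e-02,
        5.61140198e-02, -9.95096025e-05]), 'tool_pos': array([225.19496873, 473.83296224, 251.03664768]), 'tcp_rot': array([-1.6976288 ,  1.5692218 , -2.14139304]), 'contact_force': array([ 0.9245276 , -0.52987753, -0.83498743]), 'moment': array([0.04361717, 0.01594445, 0.02290199]), 'grip_width': 91.4112156494893} 25.0
side [[419.83415793   0.         253.82345292]
 [  0.         419.83415793 185.96735046]
 [  0.           0.           1.        ]] [[ 7.73467288e-01 -4.17007227e-01  4.77339844e-01  2.87109735e+01]
 [-6.33542101e-01 -5.31575514e-01  5.62184916e-01 -6.19001100e+02]
 [ 1.93070000e-02 -7.37246530e-01 -6.75347906e-01  8.08100839e+02]
 [ 0.00000000e+00  0.00000000e+00  0.00000000e+00  1.00000000e+00]]
top [[364.46278981   0.         254.96633645]
 [  0.         364.46278981 186.06053868]
 [  0.           0.           1.        ]] [[-2.80404708e-02 -9.83456080e-01  1.78963324e-01  3.68308294e+02]
 [-9.99509132e-01  3.00872354e-02  8.73233634e-03 -1.76653714e+01]
 [-1.39723809e-02 -1.78630618e-01 -9.83816993e-01  9.66739472e+02]
 [ 0.00000000e+00  0.00000000e+00  0.00000000e+00  1.00000000e+00]]
```

View pics/top0.png

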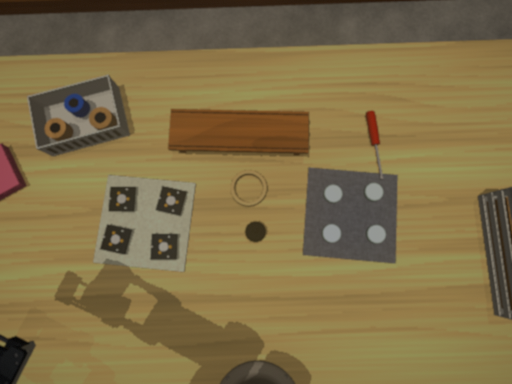

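View pics/side0.png

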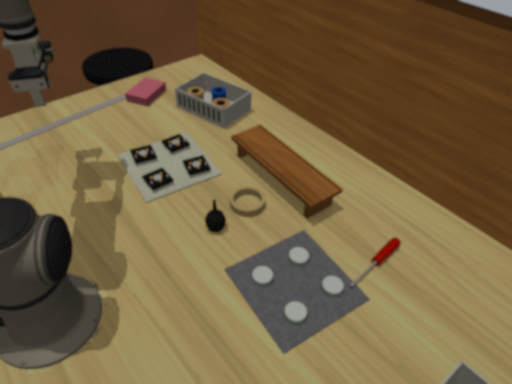

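```bash
cat > h.py <<'E'
import numpy as np, cv2
from scipy.spatial.transform import Rotation as Ro
from plant import bot,capture
def ray(c,u,v,z):
    d=c["pose"][:3,:3]@np.linalg.inv(c["mtx"])@np.array([u,v,1.]); o=c["pose"][:3,3]
    return (o+d*(z-o[2])/d[2])[:2]
def proj(c,p):
    P=np.linalg.inv(c["pose"]); q=c["mtx"]@(P[:3,:3]@np.asarray(p,float)+P[:3,3]); return q[:2]/q[2]
def tool():
    o=bot.get_obs(); R=Ro.from_euler('xyz',o["tcp_rot"]).as_matrix()
    return o,np.array(o["tool_pos"]),R
def ang(R): return np.degrees(np.arctan2(R[1,1],R[0,1]))  # jaw direction in world
def wrap(a,m): return (a+m/2)%m-m/2
def go(x,y,z,psi=None,per=180):
    """print shift for tip-height z (mm) and jaw angle psi; shift in tool axes BEFORE turning"""
    o,p,R=tool(); d=R.T@(np.array([x,y,z+bot.tip_extent])-p)
    t=0 if psi is None else -wrap(psi-ang(R),per)
    print("lin cm",np.round(d/10,2),"rotx",round(t,1),"| tip",np.round(p-[0,0,25],1),"jaw",round(ang(R),1),"q6",round(o["joint_positions"][5],2),"w",round(o["grip_width"],1),"t",round(o["time"],1),"F",np.round(o["contact_force"],1),"axis",np.round(R[:,0],3))
E
python3 - <<'E'
from h import *
t=capture("top"); w=capture("wrist"); cv2.imwrite("pics/w0.png",w["image"]); 
im=t["image"]; hsv=cv2.cvtColor(im,cv2.COLOR_BGR2HSV)
def blobs(m,lo,hi,box):
    x0,y0,x1,y1=box; k=np.zeros(m.shape,np.uint8); k[y0:y1,x0:x1]=m[y0:y1,x0:x1]*255
    cs,_=cv2.findContours(k,cv2.RETR_EXTERNAL,cv2.CHAIN_APPROX_NONE)
    return [c for c in cs if lo<cv2.contourArea(c)<hi]
for c in blobs(im.min(2)>140,100,800,(305,170,397,262)):
    (u,v),r=cv2.minEnclosingCircle(c); print("mirror",ray(t,u,v,20).round(1),r)
for c in blobs(im.max(2)<95,150,1500,(98,178,194,270)):
    h=cv2.convexHull(c); q=cv2.minAreaRect(h); P=cv2.boxPoints(q); W=np.array([ray(t,a,b,22) for a,b in P]); e=W[1]-W[0]
    print("cell",W.mean(0).round(1),"ang",wrap(np.degrees(np.arctan2(e[1],e[0])),90).round(1),np.linalg.norm(e).round(1))
q=cv2.minAreaRect(cv2.convexHull(max(blobs(((hsv[...,0]<14)&(hsv[...,1]>130)),1000,1e5,(150,95,325,165)),key=cv2.contourArea)));print(cv2.boxPoints(q)); W=np.array([ray(t,a,b,70) for a,b in cv2.boxPoints(q)]); print("shelf",W.round(1),W.mean(0))
o,p,R=tool(); print(R.round(3),ang(R)); print(w["mtx"],w["pose"].round(3)); 
P=np.linalg.inv(w["pose"]); print("cam in tool",(R.T@(w["pose"][:3,3]-p)).round(1),(R.T@w["pose"][:3,:3]).round(3))
E
```

```text
mirror [ 406.8 -316.7] 8.00086784362793
mirror [ 412.1 -202.2] 8.000869750976562
mirror [ 516.  -213.2] 7.709765911102295
mirror [ 518.  -320.7] 7.709765911102295
cell [389.9 227.3] ang -1.6 70.0
cell [412.6 352.2] ang -11.7 66.8
cell [508.8 211.7] ang -13.0 65.7
cell [516.4 340.2] ang -1.8 71.9Traceback (most recent call last):
  File "<stdin>", line 13, in <module>
ValueError: max() iterable argument is empty
```

View pics/w0.png

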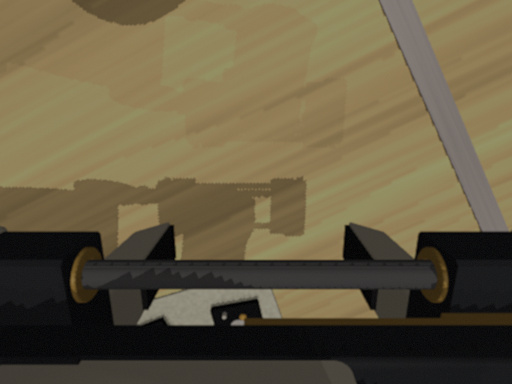

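Top view gave 4 mirrors and 4 cells; the wrist view shows fingers at rows 225-320 and the board behind them.

```bash
python3 - <<'E'
from h import *
t=capture("top"); w=capture("wrist"); s=capture("side")
im=t["image"]; hsv=cv2.cvtColor(im,cv2.COLOR_BGR2HSV)
print(hsv[130,240],hsv[115,240],hsv[90,240],hsv[149,240],hsv[170,240])
k=((hsv[...,1]>165)).astype(np.uint8)*255; k[:98]=0;k[165:]=0;k[:,:150]=0;k[:,325:]=0
c=max(cv2.findContours(k,0,1)[0],key=cv2.contourArea); q=cv2.minAreaRect(c); print(q)
W=np.array([ray(t,a,b,70) for a,b in cv2.boxPoints(q)]); print("shelf",W.round(1),W.mean(0))
hs=cv2.cvtColor(s["image"],cv2.COLOR_BGR2HSV); print(hs[165,285],hs[130,230])
o,p,R=tool(); print(R.round(3),ang(R))
print("cam in tool",(R.T@(w["pose"][:3,3]-p)).round(1),(R.T@w["pose"][:3,:3]).round(3),w["mtx"][0])
go(412.6,352.2,90,-11.7)
v=np.vstack([cv2.resize(im[95:165,150:330],(720,280),interpolation=2),cv2.resize(s["image"][115:225,225:350],(341,300),interpolation=2)[:, :].copy() if 0 else cv2.resize(s["image"][115:225,205:365],(720,320))[:320]])
cv2.imwrite("pics/shelf.png",v)
E
```

```text
[ 15 187 124] [ 15 188 121] [ 23 121 152] [ 14 184 112] [ 22 125 153]
((238.65155029296875, 130.7408447265625), (138.8729705810547, 41.53824234008789), 1.5074357986450195)
shelf [[ 632.7  208.1]
 [ 744.9  206.8]
 [ 722.7 -154.2]
 [ 611.7 -145.4]] [677.98287297  28.84436152]
[ 15 177 121] [ 22 108 156]
[[-0.     0.429  0.903]
 [-0.     0.903 -0.429]
 [-1.    -0.    -0.   ]] 64.57345732142626
cam in tool [-132.9   -0.3  -74.5] [[ 0.001 -0.273  0.962]
 [ 1.     0.001 -0.   ]
 [-0.001  0.962  0.273]] [315.27012756   0.         258.88439822]
lin cm [13.66 -2.96 22.15] rotx 76.3 | tip [225.3 474.1 226.6] jaw 64.6 q6 -0.15 w 91.8 t 0.3 F [ 0.2 -0.   0.3] axis [-0. -0. -1.]
```

View pics/shelf.png

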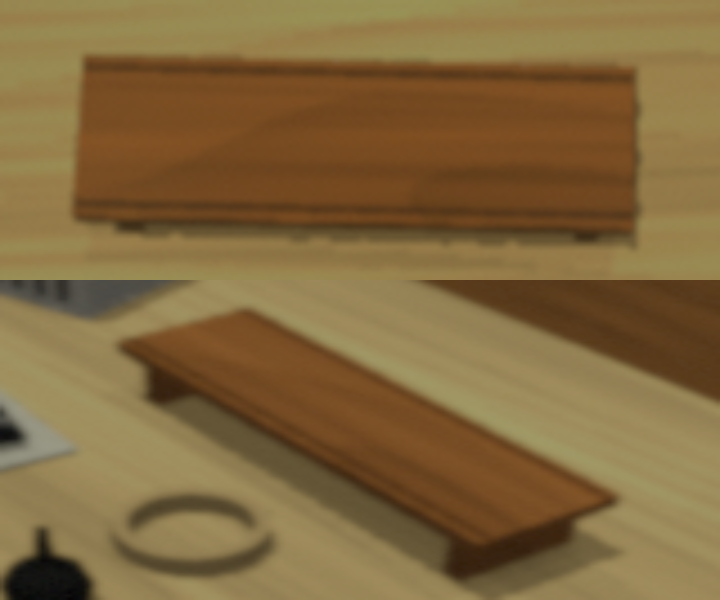

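```bash
python3 -m crank '[{"linear":[0.77,-0.73,2.91],"delta_rot":[0,0,0],"fingers":0.87},{"linear":[0.77,-0.73,2.91],"delta_rot":[0,0,0],"fingers":0.87},{"linear":[0.77,-0.73,2.91],"delta_rot":[0,0,0],"fingers":0.87},{"linear":[0.77,-0.73,2.91],"delta_rot":[0,0,0],"fingers":0.87},{"linear":[0.77,-0.73,2.91],"delta_rot":[0,0,0],"fingers":0.87}]'
python3 -m crank '[{"linear":[0.77,-0.73,2.91],"delta_rot":[0,0,0],"fingers":0.87},{"linear":[0.77,-0.73,2.91],"delta_rot":[0,0,0],"fingers":0.87},{"linear":[0.77,-0.73,2.91],"delta_rot":[0,0,0],"fingers":0.87},{"linear":[0.77,-0.73,2.91],"delta_rot":[0,0,0],"fingers":0.87},{"linear":[0.77,-0.73,2.91],"delta_rot":[0,0,0],"fingers":0.87}]'
python3 -m crank '[{"linear":[0,0,0],"delta_rot":[-7,0,0],"fingers":0.87},{"linear":[0,0,0],"delta_rot":[-7,0,0],"fingers":0.87},{"linear":[0,0,0],"delta_rot":[-5,0,0],"fingers":0.87},{"linear":[0,0,0],"delta_rot":[0,0,0],"fingers":0.87},{"linear":[0,0,0],"delta_rot":[0,0,0],"fingers":0.87}]'
cat >> h.py <<'E'
def cells(w,z=24):
    im=w["image"]; k=(im.max(2)<90).astype(np.uint8)*255; out=[]
    # board mask = bright low-saturation hull
    return k
E
python3 - <<'E'
from h import *
go(457,283,150,83)
w=capture("wrist"); cv2.imwrite("pics/w1.png",w["image"])
E
```

```text
time: 0.85
tool_pos: [341.9, 377.9, 213.0]
tcp_rot: [1.234, 1.57, 0.79]
contact_force: [0.3, 0.9, 0.4]
grip_width: 80.0
time: 1.35
tool_pos: [457.8, 282.4, 174.4]
tcp_rot: [1.538, 1.571, 1.094]
contact_force: [-0.0, -0.7, 0.2]
grip_width: 79.8
time: 1.85
tool_pos: [456.9, 283.3, 174.7]
tcp_rot: [0.833, 1.571, 0.718]
contact_force: [-0.4, 0.4, -0.4]
grip_width: 79.5
lin cm [-0.03 -0.03  0.02] rotx 0.4 | tip [456.9 283.3 149.7] jaw 83.4 q6 -1.04 w 79.5 t 1.9 F [-0.4  0.4 -0.4] axis [ 0.  0. -1.]
```

View pics/w1.png

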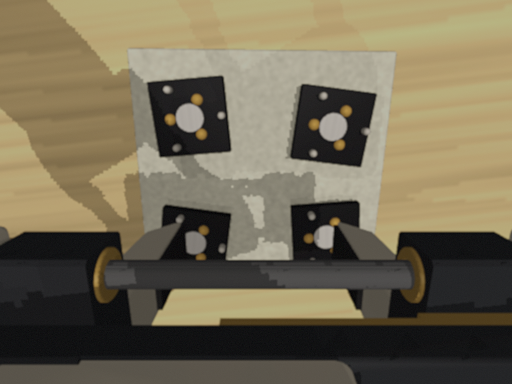

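```bash
cat >> h.py <<'E'
def rects(w,z=24,vmax=225,thr=60,amin=2500):
    im=w["image"]; k=(im.max(2)<thr).astype(np.uint8)*255; k[vmax:]=0
    k=cv2.morphologyEx(k,cv2.MORPH_CLOSE,np.ones((3,3)))
    for c in cv2.findContours(k,0,1)[0]:
        if cv2.contourArea(cv2.convexHull(c))<amin: continue
        q=cv2.minAreaRect(c); W=np.array([ray(w,a,b,z) for a,b in cv2.boxPoints(q)]); e=W[1]-W[0]; f=W[2]-W[1]
        print("rect",W.mean(0).round(1),"ang",wrap(np.degrees(np.arctan2(e[1],e[0])),90).round(1),"size",np.linalg.norm(e).round(1),np.linalg.norm(f).round(1))
E
python3 - <<'E'
from h import *
w=capture("wrist"); rects(w); rects(w,vmax=232)
go(412.6,352.2,60,78.3)
E
```

```text
rect [412.3 354.2] ang -13.0 size 63.9 65.3
rect [390.1 229. ] ang -1.1 size 64.7 64.2
rect [412.3 354.2] ang -13.0 size 63.9 65.3
rect [390.1 229. ] ang -1.1 size 64.7 64.2
lin cm [ 8.98  6.34 -5.18] rotx 5.2 | tip [456.8 283.4 149.8] jaw 83.5 q6 -1.04 w 80.2 t 1.9 F [ 0.6 -0.1 -0. ] axis [ 0.  0. -1.]
```

```bash
python3 -m crank '[{"linear":[0,3.26,-2.61],"delta_rot":[0,0,0],"fingers":0.87},{"linear":[0,3.27,-2.61],"delta_rot":[0,0,0],"fingers":0.87},{"linear":[4,0,0],"delta_rot":[6.5,0,0],"fingers":0.87},{"linear":[4,0,0],"delta_rot":[0,0,0],"fingers":0.87},{"linear":[3,0,0],"delta_rot":[0,0,0],"fingers":0.87}]'
python3 -m crank '[{"linear":[2,0,0],"delta_rot":[0,0,0],"fingers":0.87},{"linear":[1.1,0,0],"delta_rot":[0,0,0],"fingers":0.87},{"linear":[0,0,0],"delta_rot":[0,0,0],"fingers":0.6},{"linear":[0,0,0],"delta_rot":[0,0,0],"fingers":0.6},{"linear":[0,0,0],"delta_rot":[0,0,0],"fingers":0.6}]'
python3 -m crank '[{"linear":[0,0,0],"delta_rot":[0,0,0],"fingers":0.6},{"linear":[0,0,0],"delta_rot":[0,0,0],"fingers":0.6},{"linear":[0,0,0],"delta_rot":[0,0,0],"fingers":0.6},{"linear":[0,0,0],"delta_rot":[0,0,0],"fingers":0.6},{"linear":[0,0,0],"delta_rot":[0,0,0],"fingers":0.6}]'
python3 -c "from h import *; go(412.3,354.2,9,77)"
```

```text
time: 2.45
tool_pos: [411.3, 354.2, 62.9]
tcp_rot: [-2.352, 1.57, -2.578]
contact_force: [0.3, 0.2, -1.1]
grip_width: 80.1
time: 2.95
tool_pos: [412.8, 354.3, 34.6]
tcp_rot: [0.814, 1.569, 0.588]
contact_force: [0.8, -0.6, -0.4]
grip_width: 65.6
time: 3.45
tool_pos: [412.7, 354.2, 34.5]
tcp_rot: [0.807, 1.569, 0.581]
contact_force: [-0.5, -0.8, 6.0]
grip_width: 65.9
lin cm [ 0.05 -0.01 -0.04] rotx 0.1 | tip [412.7 354.2   9.5] jaw 77.1 q6 -0.78 w 65.9 t 3.5 F [-0.5 -0.8  6. ] axis [ 0.001  0.001 -1.   ]
```

```bash
python3 -m crank '[{"linear":[0,0,0],"delta_rot":[0,0,0],"fingers":0.87},{"linear":[0,0,0],"delta_rot":[0,0,0],"fingers":0.87},{"linear":[-1.6,0,0],"delta_rot":[0,0,0],"fingers":0.87},{"linear":[-1.6,0,0],"delta_rot":[0,0,0],"fingers":0.87},{"linear":[0,0,0],"delta_rot":[8,0,0],"fingers":0.87}]'
python3 -m crank '[{"linear":[0,0,0],"delta_rot":[8,0,0],"fingers":0.87},{"linear":[0,0,0],"delta_rot":[8,0,0],"fingers":0.87},{"linear":[0,0,0],"delta_rot":[8,0,0],"fingers":0.87},{"linear":[0,0,0],"delta_rot":[8,0,0],"fingers":0.87},{"linear":[0,0,0],"delta_rot":[8,0,0],"fingers":0.87}]'
python3 -m crank '[{"linear":[0,0,0],"delta_rot":[8,0,0],"fingers":0.87},{"linear":[0,0,0],"delta_rot":[8,0,0],"fingers":0.87},{"linear":[0,0,0],"delta_rot":[8,0,0],"fingers":0.87},{"linear":[0,0,0],"delta_rot":[8,0,0],"fingers":0.87},{"linear":[0,0,0],"delta_rot":[8,0,0],"fingers":0.87}]'
python3 -m crank '[{"linear":[0,0,0],"delta_rot":[2,0,0],"fingers":0.87},{"linear":[1.6,0,0],"delta_rot":[0,0,0],"fingers":0.87},{"linear":[1.6,0,0],"delta_rot":[0,0,0],"fingers":0.87},{"linear":[0,0,0],"delta_rot":[0,0,0],"fingers":0.6},{"linear":[0,0,0],"delta_rot":[0,0,0],"fingers":0.6}]'
python3 -m crank '[{"linear":[0,0,0],"delta_rot":[0,0,0],"fingers":0.6},{"linear":[0,0,0],"delta_rot":[0,0,0],"fingers":0.6},{"linear":[0,0,0],"delta_rot":[0,0,0],"fingers":0.6},{"linear":[0,0,0],"delta_rot":[0,0,0],"fingers":0.6},{"linear":[0,0,0],"delta_rot":[0,0,0],"fingers":0.6}]'
python3 -c "from h import *; go(390.1,229,60,-1.1)"
```

```text
time: 3.95
tool_pos: [413.2, 354.7, 67.4]
tcp_rot: [0.94, 1.568, 0.573]
contact_force: [-0.6, 0.4, 0.0]
grip_width: 79.9
time: 4.45
tool_pos: [412.2, 353.9, 65.5]
tcp_rot: [-1.653, 1.57, -2.723]
contact_force: [0.4, 1.2, -0.1]
grip_width: 79.6
time: 4.95
tool_pos: [412.1, 354.0, 65.4]
tcp_rot: [-0.901, 1.57, -2.668]
contact_force: [0.5, -1.2, 0.2]
grip_width: 79.7
time: 5.45
tool_pos: [412.1, 353.9, 33.7]
tcp_rot: [-0.837, 1.57, -2.633]
contact_force: [-0.2, 0.2, -0.1]
grip_width: 68.3
time: 5.95
tool_pos: [412.3, 354.1, 33.9]
tcp_rot: [2.737, 1.571, 0.94]
contact_force: [-0.0, -0.6, -1.0]
grip_width: 65.8
lin cm [-5.11  0.63 12.69] rotx -11.8 | tip [412.3 354.1   8.9] jaw -12.9 q6 0.79 w 65.8 t 6.0 F [-0.  -0.6 -1. ] axis [ 0.  0. -1.]
```

```bash
python3 -m crank '[{"linear":[0,0,0],"delta_rot":[0,0,0],"fingers":0.87},{"linear":[0,0,0],"delta_rot":[0,0,0],"fingers":0.87},{"linear":[-2.5,0,0],"delta_rot":[0,0,0],"fingers":0.87},{"linear":[-2.6,0,0],"delta_rot":[0,0,0],"fingers":0.87},{"linear":[0,0.21,4.23],"delta_rot":[0,0,0],"fingers":0.87}]'
python3 -m crank '[{"linear":[0,0.21,4.23],"delta_rot":[0,0,0],"fingers":0.87},{"linear":[0,0.21,4.23],"delta_rot":[0,0,0],"fingers":0.87},{"linear":[0,0,0],"delta_rot":[-8,0,0],"fingers":0.87},{"linear":[0,0,0],"delta_rot":[-3.8,0,0],"fingers":0.87},{"linear":[0,0,0],"delta_rot":[0,0,0],"fingers":0.87}]'
python3 -c "from h import *; go(390.1,229,9,-1.1); w=capture('wrist'); rects(w,vmax=210)"
```

```text
time: 6.45
tool_pos: [408.3, 316.1, 88.2]
tcp_rot: [2.364, 1.56, 0.571]
contact_force: [1.4, -0.5, -0.3]
grip_width: 79.7
time: 6.95
tool_pos: [390.3, 228.7, 85.0]
tcp_rot: [2.054, 1.57, 0.463]
contact_force: [-0.0, 0.0, 0.5]
grip_width: 80.2
lin cm [ 5.1  -0.03 -0.03] rotx -0.0 | tip [390.3 228.7  60. ] jaw -1.1 q6 0.38 w 80.2 t 7.0 F [-0.   0.   0.5] axis [ 0.001  0.    -1.   ]
rect [390.9 249.1] ang -3.5 size 29.1 63.2
rect [506.3 331.2] ang 5.1 size 43.7 54.9
rect [408.5 341.4] ang -16.8 size 40.2 63.2
```

```bash
python3 -m crank '[{"linear":[2.5,0,0],"delta_rot":[0,0,0],"fingers":0.87},{"linear":[2.6,0,0],"delta_rot":[0,0,0],"fingers":0.87},{"linear":[0,0,0],"delta_rot":[0,0,0],"fingers":0.6},{"linear":[0,0,0],"delta_rot":[0,0,0],"fingers":0.6},{"linear":[0,0,0],"delta_rot":[0,0,0],"fingers":0.6}]'
python3 -m crank '[{"linear":[0,0,0],"delta_rot":[0,0,0],"fingers":0.6},{"linear":[0,0,0],"delta_rot":[0,0,0],"fingers":0.87},{"linear":[0,0,0],"delta_rot":[0,0,0],"fingers":0.87},{"linear":[-1.6,0,0],"delta_rot":[0,0,0],"fingers":0.87},{"linear":[-1.6,0,0],"delta_rot":[0,0,0],"fingers":0.87}]'
python3 -m crank '[{"linear":[0,0,0],"delta_rot":[-8,0,0],"fingers":0.87},{"linear":[0,0,0],"delta_rot":[-8,0,0],"fingers":0.87},{"linear":[0,0,0],"delta_rot":[-8,0,0],"fingers":0.87},{"linear":[0,0,0],"delta_rot":[-8,0,0],"fingers":0.87},{"linear":[0,0,0],"delta_rot":[-8,0,0],"fingers":0.87}]'
python3 -m crank '[{"linear":[0,0,0],"delta_rot":[-8,0,0],"fingers":0.87},{"linear":[0,0,0],"delta_rot":[-8,0,0],"fingers":0.87},{"linear":[0,0,0],"delta_rot":[-8,0,0],"fingers":0.87},{"linear":[0,0,0],"delta_rot":[-8,0,0],"fingers":0.87},{"linear":[0,0,0],"delta_rot":[-8,0,0],"fingers":0.87}]'
python3 -m crank '[{"linear":[0,0,0],"delta_rot":[-8,0,0],"fingers":0.87},{"linear":[0,0,0],"delta_rot":[-2,0,0],"fingers":0.87},{"linear":[0,0,0],"delta_rot":[0,0,0],"fingers":0.87},{"linear":[1.6,0,0],"delta_rot":[0,0,0],"fingers":0.87},{"linear":[1.6,0,0],"delta_rot":[0,0,0],"fingers":0.87}]'
python3 -m crank '[{"linear":[0,0,0],"delta_rot":[0,0,0],"fingers":0.6},{"linear":[0,0,0],"delta_rot":[0,0,0],"fingers":0.6},{"linear":[0,0,0],"delta_rot":[0,0,0],"fingers":0.6},{"linear":[0,0,0],"delta_rot":[0,0,0],"fingers":0.6},{"linear":[0,0,0],"delta_rot":[0,0,0],"fingers":0.6}]'
python3 -c "from h import *; go(508.8,213,100,77)"
```

```text
time: 7.5
tool_pos: [390.0, 229.1, 33.8]
tcp_rot: [-1.632, 1.571, 3.06]
contact_force: [0.5, -0.1, -1.4]
grip_width: 65.5
time: 8.0
tool_pos: [389.8, 228.8, 66.0]
tcp_rot: [-1.237, 1.57, -2.828]
contact_force: [-0.2, 0.6, -0.8]
grip_width: 79.6
time: 8.5
tool_pos: [390.1, 228.9, 65.9]
tcp_rot: [1.357, 1.57, 0.47]
contact_force: [-0.2, 0.5, 0.4]
grip_width: 80.1
time: 9.0
tool_pos: [390.1, 228.9, 65.9]
tcp_rot: [0.671, 1.57, 0.482]
contact_force: [1.0, 0.1, 0.9]
grip_width: 79.8
time: 9.5
tool_pos: [390.6, 229.1, 33.8]
tcp_rot: [0.419, 1.569, 0.398]
contact_force: [-0.3, 0.8, 0.1]
grip_width: 79.9
time: 10.0
tool_pos: [390.3, 229.0, 34.2]
tcp_rot: [0.419, 1.57, 0.399]
contact_force: [-0.3, -0.1, -0.5]
grip_width: 65.5
lin cm [-9.07 -1.36 11.89] rotx 11.9 | tip [390.3 229.    9.2] jaw 88.9 q6 -1.19 w 65.5 t 10.0 F [-0.3 -0.1 -0.5] axis [ 0.001  0.    -1.   ]
```

```bash
python3 -m crank '[{"linear":[0,0,0],"delta_rot":[0,0,0],"fingers":0.87},{"linear":[0,0,0],"delta_rot":[0,0,0],"fingers":0.87},{"linear":[-4.5,0,0],"delta_rot":[0,0,0],"fingers":0.87},{"linear":[-4.6,0,0],"delta_rot":[0,0,0],"fingers":0.87},{"linear":[0,-0.45,3.96],"delta_rot":[0,0,0],"fingers":0.87}]'
python3 -m crank '[{"linear":[0,-0.45,3.96],"delta_rot":[0,0,0],"fingers":0.87},{"linear":[0,-0.46,3.97],"delta_rot":[0,0,0],"fingers":0.87},{"linear":[0,0,0],"delta_rot":[8,0,0],"fingers":0.87},{"linear":[0,0,0],"delta_rot":[3.9,0,0],"fingers":0.87},{"linear":[0,0,0],"delta_rot":[0,0,0],"fingers":0.87}]'
python3 -c "
from h import *; w=capture('wrist'); rects(w,vmax=235); go(508.8,213,9,77); cv2.imwrite('pics/w2.png',w['image'])"
```

```text
time: 10.5
tool_pos: [429.3, 225.1, 130.7]
tcp_rot: [0.426, 1.563, 0.409]
contact_force: [1.3, 0.3, -0.5]
grip_width: 80.0
time: 11.0
tool_pos: [508.7, 212.8, 124.5]
tcp_rot: [-2.897, 1.57, -3.125]
contact_force: [-0.2, 0.6, -0.1]
grip_width: 79.8
rect [506.1 213.9] ang -13.0 size 63.6 62.4
rect [515.7 341.7] ang -3.1 size 70.7 65.9
rect [421.7 351.1] ang -13.0 size 71.0 45.3
rect [393.6 228.8] ang -2.6 size 63.6 57.2
lin cm [9.06 0.01 0.02] rotx 0.1 | tip [508.6 212.9  99.6] jaw 77.1 q6 -1.09 w 80.1 t 11.1 F [ 0.8  0.  -0. ] axis [-0. -0. -1.]
```

```bash
python3 -m crank '[{"linear":[4.5,0,0],"delta_rot":[0,0,0],"fingers":0.87},{"linear":[3,0,-0.1],"delta_rot":[0,0,0],"fingers":0.87},{"linear":[1.5,0,0],"delta_rot":[0,0,0],"fingers":0.87},{"linear":[0,0,0],"delta_rot":[0,0,0],"fingers":0.6},{"linear":[0,0,0],"delta_rot":[0,0,0],"fingers":0.6}]'
python3 -m crank '[{"linear":[0,0,0],"delta_rot":[0,0,0],"fingers":0.6},{"linear":[0,0,0],"delta_rot":[0,0,0],"fingers":0.6},{"linear":[0,0,0],"delta_rot":[0,0,0],"fingers":0.87},{"linear":[0,0,0],"delta_rot":[0,0,0],"fingers":0.87},{"linear":[-1.6,0,0],"delta_rot":[0,0,0],"fingers":0.87}]'
python3 -m crank '[{"linear":[-1.6,0,0],"delta_rot":[0,0,0],"fingers":0.87},{"linear":[0,0,0],"delta_rot":[8,0,0],"fingers":0.87},{"linear":[0,0,0],"delta_rot":[8,0,0],"fingers":0.87},{"linear":[0,0,0],"delta_rot":[8,0,0],"fingers":0.87},{"linear":[0,0,0],"delta_rot":[8,0,0],"fingers":0.87}]'
python3 -m crank '[{"linear":[0,0,0],"delta_rot":[8,0,0],"fingers":0.87},{"linear":[0,0,0],"delta_rot":[8,0,0],"fingers":0.87},{"linear":[0,0,0],"delta_rot":[8,0,0],"fingers":0.87},{"linear":[0,0,0],"delta_rot":[8,0,0],"fingers":0.87},{"linear":[0,0,0],"delta_rot":[8,0,0],"fingers":0.87}]'
python3 -m crank '[{"linear":[0,0,0],"delta_rot":[8,0,0],"fingers":0.87},{"linear":[0,0,0],"delta_rot":[8,0,0],"fingers":0.87},{"linear":[0,0,0],"delta_rot":[2,0,0],"fingers":0.87},{"linear":[1.6,0,0],"delta_rot":[0,0,0],"fingers":0.87},{"linear":[1.6,0,0],"delta_rot":[0,0,0],"fingers":0.87}]'
python3 -m crank '[{"linear":[0,0,0],"delta_rot":[0,0,0],"fingers":0.6},{"linear":[0,0,0],"delta_rot":[0,0,0],"fingers":0.6},{"linear":[0,0,0],"delta_rot":[0,0,0],"fingers":0.6},{"linear":[0,0,0],"delta_rot":[0,0,0],"fingers":0.6},{"linear":[0,0,0],"delta_rot":[0,0,0],"fingers":0.6}]'
python3 -c "from h import *; go(516,342,70,-2)"
```

```text
time: 11.55
tool_pos: [507.6, 213.4, 34.9]
tcp_rot: [-3.079, 1.571, 2.979]
contact_force: [0.2, -0.8, 0.4]
grip_width: 67.9
time: 12.05
tool_pos: [506.5, 212.9, 49.6]
tcp_rot: [-2.674, 1.567, -2.901]
contact_force: [0.6, 0.3, 0.1]
grip_width: 79.1
time: 12.55
tool_pos: [507.8, 213.2, 67.0]
tcp_rot: [1.143, 1.57, 0.352]
contact_force: [0.4, -1.1, -0.0]
grip_width: 80.2
time: 13.05
tool_pos: [507.8, 213.2, 67.0]
tcp_rot: [1.882, 1.57, 0.392]
contact_force: [0.9, -0.2, 0.3]
grip_width: 79.7
time: 13.55
tool_pos: [508.3, 213.4, 35.1]
tcp_rot: [2.082, 1.569, 0.284]
contact_force: [-0.6, 0.8, -0.3]
grip_width: 80.2
time: 14.05
tool_pos: [507.9, 213.3, 35.2]
tcp_rot: [2.147, 1.57, 0.348]
contact_force: [0.5, 0.3, -0.4]
grip_width: 65.6
lin cm [ -5.97  -2.11 -12.72] rotx -11.0 | tip [507.9 213.3  10.2] jaw -13.0 q6 0.49 w 65.6 t 14.1 F [ 0.5  0.3 -0.4] axis [ 0.001  0.    -1.   ]
```

```bash
python3 -m crank '[{"linear":[0,0,0],"delta_rot":[0,0,0],"fingers":0.87},{"linear":[0,0,0],"delta_rot":[0,0,0],"fingers":0.87},{"linear":[-3,0,0],"delta_rot":[0,0,0],"fingers":0.87},{"linear":[-3,0,0],"delta_rot":[0,0,0],"fingers":0.87},{"linear":[0,-0.7,-4.24],"delta_rot":[0,0,0],"fingers":0.87}]'
python3 -m crank '[{"linear":[0,-0.7,-4.24],"delta_rot":[0,0,0],"fingers":0.87},{"linear":[0,-0.7,-4.24],"delta_rot":[0,0,0],"fingers":0.87},{"linear":[0,0,0],"delta_rot":[-8,0,0],"fingers":0.87},{"linear":[0,0,0],"delta_rot":[-3,0,0],"fingers":0.87},{"linear":[0,0,0],"delta_rot":[0,0,0],"fingers":0.87}]'
python3 -c "
from h import *; w=capture('wrist'); rects(w,vmax=215); go(516,342,9,-2); cv2.imwrite('pics/w2.png',w['image'])"
```

```text
time: 14.55
tool_pos: [513.0, 253.9, 98.8]
tcp_rot: [1.937, 1.565, 0.135]
contact_force: [1.0, -1.2, 0.8]
grip_width: 79.7
time: 15.05
tool_pos: [515.7, 342.3, 94.6]
tcp_rot: [-1.107, 1.571, -2.712]
contact_force: [0.3, -0.9, -0.8]
grip_width: 80.2
rect [518.1 358.5] ang -1.9 size 63.0 34.9
rect [415.1 365.6] ang -18.1 size 49.1 66.2
lin cm [ 6.07  0.02 -0.  ] rotx -0.1 | tip [515.8 342.   69.7] jaw -2.1 q6 0.5 w 80.1 t 15.1 F [-0.5  0.8 -0. ] axis [-0.  0. -1.]
```

View pics/w2.png

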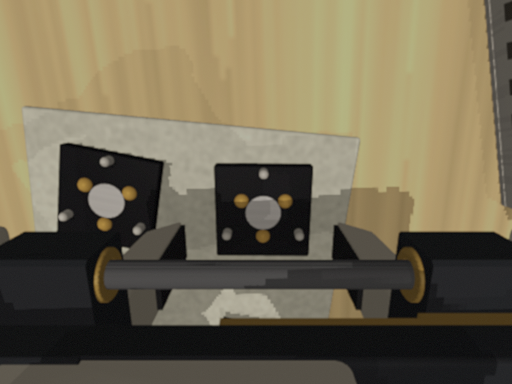

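```bash
python3 -m crank '[{"linear":[3,0.1,0],"delta_rot":[0,0,0],"fingers":0.83},{"linear":[3,0.1,0],"delta_rot":[0,0,0],"fingers":0.83},{"linear":[0,0,0],"delta_rot":[0,0,0],"fingers":0.6},{"linear":[0,0,0],"delta_rot":[0,0,0],"fingers":0.6},{"linear":[0,0,0],"delta_rot":[0,0,0],"fingers":0.6}]'
python3 -m crank '[{"linear":[0,0,0],"delta_rot":[0,0,0],"fingers":0.6},{"linear":[0,0,0],"delta_rot":[0,0,0],"fingers":0.83},{"linear":[0,0,0],"delta_rot":[0,0,0],"fingers":0.83},{"linear":[-1.6,0,0],"delta_rot":[0,0,0],"fingers":0.83},{"linear":[-1.6,0,0],"delta_rot":[0,0,0],"fingers":0.87}]'
python3 -m crank '[{"linear":[0,0,0],"delta_rot":[-8,0,0],"fingers":0.87},{"linear":[0,0,0],"delta_rot":[-8,0,0],"fingers":0.87},{"linear":[0,0,0],"delta_rot":[-8,0,0],"fingers":0.87},{"linear":[0,0,0],"delta_rot":[-8,0,0],"fingers":0.87},{"linear":[0,0,0],"delta_rot":[-8,0,0],"fingers":0.87}]'
python3 -m crank '[{"linear":[0,0,0],"delta_rot":[-8,0,0],"fingers":0.87},{"linear":[0,0,0],"delta_rot":[-8,0,0],"fingers":0.87},{"linear":[0,0,0],"delta_rot":[-8,0,0],"fingers":0.87},{"linear":[0,0,0],"delta_rot":[-8,0,0],"fingers":0.87},{"linear":[0,0,0],"delta_rot":[-8,0,0],"fingers":0.87}]'
python3 -m crank '[{"linear":[0,0,0],"delta_rot":[-8,0,0],"fingers":0.87},{"linear":[0,0,0],"delta_rot":[-2,0,0],"fingers":0.87},{"linear":[0,0,0],"delta_rot":[0,0,0],"fingers":0.87},{"linear":[1.6,0,0],"delta_rot":[0,0,0],"fingers":0.87},{"linear":[1.6,0,0],"delta_rot":[0,0,0],"fingers":0.87}]'
python3 -m crank '[{"linear":[0,0,0],"delta_rot":[0,0,0],"fingers":0.6},{"linear":[0,0,0],"delta_rot":[0,0,0],"fingers":0.6},{"linear":[0,0,0],"delta_rot":[0,0,0],"fingers":0.6},{"linear":[0,0,0],"delta_rot":[0,0,0],"fingers":0.6},{"linear":[0,0,0],"delta_rot":[0,0,0],"fingers":0.6}]'
python3 -c "from h import *; go(463,-263,150,88)"
```

```text
time: 15.6
tool_pos: [517.9, 341.6, 35.1]
tcp_rot: [-1.784, 1.571, 2.892]
contact_force: [-0.4, -0.7, -1.8]
grip_width: 65.8
time: 16.1
tool_pos: [517.6, 341.7, 66.9]
tcp_rot: [-1.111, 1.57, -2.717]
contact_force: [0.1, 0.6, 0.4]
grip_width: 78.8
time: 16.6
tool_pos: [518.0, 341.9, 67.1]
tcp_rot: [1.478, 1.57, 0.575]
contact_force: [0.6, -0.1, 0.1]
grip_width: 79.9
time: 17.1
tool_pos: [518.0, 341.9, 67.0]
tcp_rot: [0.821, 1.57, 0.617]
contact_force: [0.9, -0.4, 0.8]
grip_width: 79.6
time: 17.6
tool_pos: [518.4, 342.1, 35.1]
tcp_rot: [0.537, 1.569, 0.501]
contact_force: [0.5, 0.6, -1.2]
grip_width: 79.8
time: 18.1
tool_pos: [518.1, 341.9, 35.3]
tcp_rot: [0.526, 1.57, 0.491]
contact_force: [-0.2, 0.7, -0.5]
grip_width: 65.5
lin cm [-14.   -60.64  -3.35] rotx -0.0 | tip [518.1 341.9  10.3] jaw 88.0 q6 -1.08 w 65.5 t 18.1 F [-0.2  0.7 -0.5] axis [ 0.001  0.    -1.   ]
```

```bash
python3 -m crank '[{"linear":[0,0,0],"delta_rot":[0,0,0],"fingers":0.87},{"linear":[0,0,0],"delta_rot":[0,0,0],"fingers":0.87},{"linear":[-4.6,0,0],"delta_rot":[0,0,0],"fingers":0.87},{"linear":[-4.7,0,0],"delta_rot":[0,0,0],"fingers":0.87},{"linear":[-4.7,-4.6,-0.25],"delta_rot":[0,0,0],"fingers":0.87}]'
python3 -m crank '[{"linear":[0,-4.7,-0.25],"delta_rot":[0,0,0],"fingers":0.87},{"linear":[0,-4.7,-0.25],"delta_rot":[0,0,0],"fingers":0.87},{"linear":[0,-4.7,-0.25],"delta_rot":[0,0,0],"fingers":0.87},{"linear":[0,-4.7,-0.25],"delta_rot":[0,0,0],"fingers":0.87},{"linear":[0,-4.7,-0.25],"delta_rot":[0,0,0],"fingers":0.87}]'
python3 -m crank '[{"linear":[0,-4.7,-0.25],"delta_rot":[0,0,0],"fingers":0.87},{"linear":[0,-4.7,-0.25],"delta_rot":[0,0,0],"fingers":0.87},{"linear":[0,-4.7,-0.25],"delta_rot":[0,0,0],"fingers":0.87},{"linear":[0,-4.7,-0.25],"delta_rot":[0,0,0],"fingers":0.87},{"linear":[0,-4.7,-0.25],"delta_rot":[0,0,0],"fingers":0.87}]'
python3 -m crank '[{"linear":[0,-4.7,-0.25],"delta_rot":[0,0,0],"fingers":0.87},{"linear":[0,-4.3,-0.25],"delta_rot":[0,0,0],"fingers":0.87},{"linear":[0,0,0],"delta_rot":[0,0,0],"fingers":0.87},{"linear":[0,0,0],"delta_rot":[0,0,0],"fingers":0.87},{"linear":[0,0,0],"delta_rot":[0,0,0],"fingers":0.87}]'
python3 - <<'E'
from h import *
go(463,-263,150,88)
w=capture("wrist"); im=w["image"]; cv2.imwrite("pics/w3.png",im)
E
```

```text
time: 18.6
tool_pos: [515.5, 309.6, 166.3]
tcp_rot: [0.658, 1.566, 0.626]
contact_force: [2.0, -0.0, -0.4]
grip_width: 79.7
time: 19.1
tool_pos: [493.6, 70.9, 163.8]
tcp_rot: [0.066, 1.57, 0.031]
contact_force: [0.8, -0.9, 0.6]
grip_width: 79.6
time: 19.6
tool_pos: [472.8, -163.8, 163.8]
tcp_rot: [-0.261, 1.57, -0.296]
contact_force: [-0.2, -0.4, 1.0]
grip_width: 80.0
time: 20.1
tool_pos: [464.9, -250.6, 163.4]
tcp_rot: [1.956, 1.57, 1.921]
contact_force: [-0.4, 1.1, -0.3]
grip_width: 79.9
lin cm [-1.16 -1.25 -0.15] rotx 0.0 | tip [ 464.9 -250.6  138.4] jaw 88.0 q6 -2.18 w 79.9 t 20.1 F [-0.4  1.1 -0.3] axis [-0.     0.001 -1.   ]
```

View pics/w3.png

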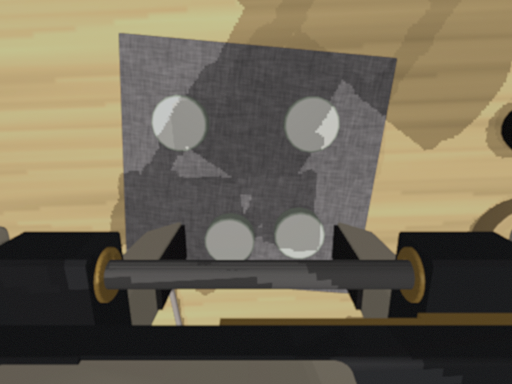

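```bash
cat >> h.py <<'E'
def discs(w,z=20,vmax=262,box=None,smin=115,show=True):
    im=w["image"]; hsv=cv2.cvtColor(im,cv2.COLOR_BGR2HSV)
    k=((im.min(2)>smin)&(hsv[...,1]<45)).astype(np.uint8)*255; k[vmax:]=0
    k=cv2.morphologyEx(k,cv2.MORPH_OPEN,np.ones((5,5)))
    for c in cv2.findContours(k,0,1)[0]:
        (u,v),r=cv2.minEnclosingCircle(c)
        if cv2.contourArea(c)<500 or r>60: continue
        p=ray(w,u,v,z); d=np.linalg.norm(ray(w,u+r,v,z)-p)*2
        print("disc px",round(u),round(v),"r",round(r,1),"fill",round(cv2.contourArea(c)/(np.pi*r*r),2),"xy",p.round(1),"dia",d.round(1))
E
python3 -c "
from h import *; discs(capture('wrist')); t=capture('top'); discs(t,smin=140) ; go(412,-202,60,88); go(407,-317,60,88)"
```

```text
disc px 228 242 r 23.9 fill 0.85 xy [ 519.1 -281. ] dia 45.7
disc px 300 237 r 25.3 fill 0.85 xy [ 516.3 -212.6] dia 48.1
disc px 313 124 r 28.0 fill 0.89 xy [ 411.7 -201.9] dia 48.2
disc px 176 122 r 29.1 fill 0.86 xy [ 406.3 -319.4] dia 50.0
lin cm [ 7.86  4.65 -5.48] rotx 0.1 | tip [ 465.3 -250.3  138.5] jaw 88.1 q6 -2.18 w 79.7 t 20.2 F [ 0.3  0.4 -0.9] axis [ 0.  0. -1.]
lin cm [ 7.85 -6.86 -5.6 ] rotx 0.1 | tip [ 465.3 -250.3  138.5] jaw 88.1 q6 -2.18 w 79.7 t 20.2 F [ 0.3  0.4 -0.9] axis [ 0.  0. -1.]
```

```bash
python3 -m crank '[{"linear":[2,2.32,-2.74],"delta_rot":[0,0,0],"fingers":0.75},{"linear":[2,2.33,-2.74],"delta_rot":[0,0,0],"fingers":0.75},{"linear":[4,0,0],"delta_rot":[0,0,0],"fingers":0.75},{"linear":[3,0,0],"delta_rot":[0,0,0],"fingers":0.75},{"linear":[1.65,0,0],"delta_rot":[0,0,0],"fingers":0.75}]'
python3 -m crank '[{"linear":[0,0,0],"delta_rot":[0,0,0],"fingers":0.4},{"linear":[0,0,0],"delta_rot":[0,0,0],"fingers":0.4},{"linear":[0,0,0],"delta_rot":[0,0,0],"fingers":0.4},{"linear":[0,0,0],"delta_rot":[0,0,0],"fingers":0.4},{"linear":[0,0,0],"delta_rot":[0,0,0],"fingers":0.4}]'
python3 -m crank '[{"linear":[0,0,0],"delta_rot":[0,0,0],"fingers":0.75},{"linear":[0,0,0],"delta_rot":[0,0,0],"fingers":0.75},{"linear":[-2.5,0,0],"delta_rot":[0,0,0],"fingers":0.75},{"linear":[0,0,0],"delta_rot":[8,0,0],"fingers":0.75},{"linear":[0,0,0],"delta_rot":[8,0,0],"fingers":0.75}]'
python3 -m crank '[{"linear":[0,0,0],"delta_rot":[8,0,0],"fingers":0.75},{"linear":[0,0,0],"delta_rot":[8,0,0],"fingers":0.75},{"linear":[0,0,0],"delta_rot":[8,0,0],"fingers":0.75},{"linear":[0,0,0],"delta_rot":[8,0,0],"fingers":0.75},{"linear":[0,0,0],"delta_rot":[8,0,0],"fingers":0.75}]'
python3 -m crank '[{"linear":[0,0,0],"delta_rot":[8,0,0],"fingers":0.75},{"linear":[0,0,0],"delta_rot":[8,0,0],"fingers":0.75},{"linear":[0,0,0],"delta_rot":[8,0,0],"fingers":0.75},{"linear":[0,0,0],"delta_rot":[8,0,0],"fingers":0.75},{"linear":[0,0,0],"delta_rot":[2,0,0],"fingers":0.75}]'
python3 -c "from h import *; go(411.7,-201.9,12,-2)"
```

```text
time: 20.75
tool_pos: [411.2, -201.6, 35.3]
tcp_rot: [2.499, 1.568, 2.465]
contact_force: [0.2, -0.1, 0.7]
grip_width: 69.0
time: 21.25
tool_pos: [412.6, -203.5, 38.0]
tcp_rot: [-0.448, 1.568, -0.484]
contact_force: [0.6, 1.9, 6.0]
grip_width: 47.2
time: 21.75
tool_pos: [412.1, -203.5, 62.5]
tcp_rot: [-0.319, 1.57, -0.64]
contact_force: [-1.2, -0.3, 0.3]
grip_width: 68.7
time: 22.25
tool_pos: [411.7, -203.2, 61.8]
tcp_rot: [-2.726, 1.57, 2.539]
contact_force: [-0.8, 0.5, -0.6]
grip_width: 69.2
time: 22.75
tool_pos: [411.7, -203.2, 61.8]
tcp_rot: [-2.142, 1.57, 2.53]
contact_force: [-0.4, 0.2, -0.1]
grip_width: 68.9
lin cm [ 2.48 -0.   -0.13] rotx -0.3 | tip [ 411.7 -203.2   36.8] jaw -2.3 q6 -0.59 w 68.9 t 22.8 F [-0.4  0.2 -0.1] axis [-0.  0. -1.]
```

```bash
python3 -m crank '[{"linear":[1.5,0,0],"delta_rot":[0,0,0],"fingers":0.75},{"linear":[0.95,0,0],"delta_rot":[0,0,0],"fingers":0.75},{"linear":[0,0,0],"delta_rot":[0,0,0],"fingers":0.4},{"linear":[0,0,0],"delta_rot":[0,0,0],"fingers":0.4},{"linear":[0,0,0],"delta_rot":[0,0,0],"fingers":0.4}]'
python3 -m crank '[{"linear":[0,0,0],"delta_rot":[0,0,0],"fingers":0.4},{"linear":[0,0,0],"delta_rot":[0,0,0],"fingers":0.4},{"linear":[0,0,0],"delta_rot":[0,0,0],"fingers":0.4},{"linear":[0,0,0],"delta_rot":[0,0,0],"fingers":0.4},{"linear":[0,0,0],"delta_rot":[0,0,0],"fingers":0.4}]'
python3 -c "from h import *; go(412.2,354,36,-2)"
python3 -m crank '[{"linear":[-2,0,0],"delta_rot":[0,0,0],"fingers":0.4},{"linear":[-3,0,0],"delta_rot":[0,0,0],"fingers":0.4},{"linear":[-4,0,0],"delta_rot":[0,0,0],"fingers":0.4},{"linear":[-4,0,0],"delta_rot":[0,0,0],"fingers":0.4},{"linear":[0,0,0],"delta_rot":[0,0,0],"fingers":0.4}]'
python3 -c "
from h import *; go(412.2,354,36,-2); w=capture('wrist'); cv2.imwrite('pics/w4.png',w['image'])"
```

```text
time: 23.25
tool_pos: [412.0, -203.4, 37.7]
tcp_rot: [1.174, 1.57, -0.432]
contact_force: [-0.0, 0.5, -0.6]
grip_width: 49.4
time: 23.75
tool_pos: [412.1, -203.3, 37.7]
tcp_rot: [1.114, 1.57, -0.493]
contact_force: [-0.8, 0.5, 4.4]
grip_width: 47.0
lin cm [ -2.35  -1.95 -55.7 ] rotx -0.0 | tip [ 412.1 -203.3   12.7] jaw -2.0 q6 -0.59 w 47.0 t 23.8 F [-0.8  0.5  4.4] axis [ 0.001 -0.    -1.   ]
time: 24.25
tool_pos: [414.0, -204.7, 171.9]
tcp_rot: [0.996, 1.561, -0.61]
contact_force: [0.2, -0.6, -1.3]
grip_width: 46.9
lin cm [ 10.79  -2.24 -55.88] rotx -0.0 | tip [ 414.  -204.7  146.9] jaw -2.0 q6 -0.59 w 46.9 t 24.2 F [ 0.2 -0.6 -1.3] axis [ 0.008 -0.005 -1.   ]
```

View pics/w4.png

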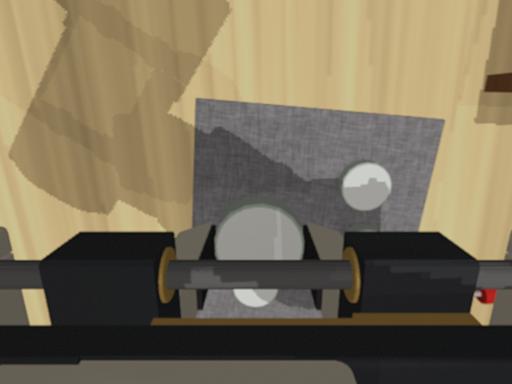

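```bash
python3 -m crank '[{"linear":[0,-0.14,-3],"delta_rot":[0,0,0],"fingers":0.4},{"linear":[0,-0.14,-4],"delta_rot":[0,0,0],"fingers":0.4},{"linear":[0,-0.14,-4],"delta_rot":[0,0,0],"fingers":0.4},{"linear":[0,-0.14,-4],"delta_rot":[0,0,0],"fingers":0.4},{"linear":[0,-0.14,-4],"delta_rot":[0,0,0],"fingers":0.4}]'
python3 -m crank '[{"linear":[0,-0.14,-4],"delta_rot":[0,0,0],"fingers":0.4},{"linear":[0,-0.14,-4],"delta_rot":[0,0,0],"fingers":0.4},{"linear":[0,-0.14,-4],"delta_rot":[0,0,0],"fingers":0.4},{"linear":[0,-0.14,-4],"delta_rot":[0,0,0],"fingers":0.4},{"linear":[0,-0.14,-4],"delta_rot":[0,0,0],"fingers":0.4}]'
python3 -m crank '[{"linear":[0,-0.14,-4],"delta_rot":[0,0,0],"fingers":0.4},{"linear":[0,-0.14,-4],"delta_rot":[0,0,0],"fingers":0.4},{"linear":[0,-0.14,-4],"delta_rot":[0,0,0],"fingers":0.4},{"linear":[0,-0.14,-4],"delta_rot":[0,0,0],"fingers":0.4},{"linear":[0,0,-0.7],"delta_rot":[0,0,0],"fingers":0.4}]'
python3 -m crank '[{"linear":[3,0,0],"delta_rot":[0,0,0],"fingers":0.4},{"linear":[3,0,0],"delta_rot":[0,0,0],"fingers":0.4},{"linear":[2,0,0],"delta_rot":[0,0,0],"fingers":0.4},{"linear":[0,0,0],"delta_rot":[0,0,0],"fingers":0.4},{"linear":[0,0,0],"delta_rot":[0,0,0],"fingers":0.4}]'
python3 -c "
from h import *; go(412.2,354,36,-2)"
```

```text
time: 24.8
tool_pos: [410.4, -11.4, 166.0]
tcp_rot: [-1.799, 1.568, 2.878]
contact_force: [0.5, 0.7, -0.6]
grip_width: 46.6
time: 25.3
tool_pos: [410.5, 188.5, 165.9]
tcp_rot: [-1.284, 1.568, -2.89]
contact_force: [1.6, -0.3, -1.3]
grip_width: 46.8
time: 25.8
tool_pos: [410.8, 357.3, 165.4]
tcp_rot: [-1.48, 1.569, -3.083]
contact_force: [-0.0, 0.2, -1.9]
grip_width: 46.6
time: 26.3
tool_pos: [411.7, 353.4, 86.8]
tcp_rot: [-0.939, 1.569, -2.545]
contact_force: [-0.2, 0.7, 0.1]
grip_width: 46.7
lin cm [ 2.58  0.05 -0.06] rotx -0.1 | tip [411.7 353.4  61.8] jaw -2.1 q6 0.6 w 46.7 t 26.3 F [-0.2  0.7  0.1] axis [-0.002 -0.001 -1.   ]
```

```bash
python3 -m crank '[{"linear":[0.8,0.05,-0.06],"delta_rot":[0,0,0],"fingers":0.4},{"linear":[0.7,0,0],"delta_rot":[0,0,0],"fingers":0.4},{"linear":[0.5,0,0],"delta_rot":[0,0,0],"fingers":0.4},{"linear":[0.2,0,0],"delta_rot":[0,0,0],"fingers":0.4},{"linear":[0,0,0],"delta_rot":[0,0,0],"fingers":0.4}]'
python3 -m crank '[{"linear":[0.2,0,0],"delta_rot":[0,0,0],"fingers":0.4},{"linear":[0,0,0],"delta_rot":[0,0,0],"fingers":0.4},{"linear":[0.1,0,0],"delta_rot":[0,0,0],"fingers":0.4},{"linear":[0,0,0],"delta_rot":[0,0,0],"fingers":0.4},{"linear":[0,0,0],"delta_rot":[0,0,0],"fingers":0.4}]'
python3 -c "
from h import *; go(412.2,354,36,-2)"
```

```text
time: 26.8
tool_pos: [412.4, 354.7, 65.2]
tcp_rot: [-1.151, 1.57, -2.757]
contact_force: [0.5, -0.4, -1.3]
grip_width: 46.9
time: 27.3
tool_pos: [412.5, 354.7, 62.5]
tcp_rot: [2.264, 1.571, 0.658]
contact_force: [-0.7, -0.3, -0.1]
grip_width: 46.7
lin cm [ 0.15 -0.03  0.08] rotx -0.0 | tip [412.5 354.7  37.5] jaw -2.0 q6 0.6 w 46.7 t 27.3 F [-0.7 -0.3 -0.1] axis [ 0.  0. -1.]
```

```bash
python3 -m crank '[{"linear":[0,-0.03,0.06],"delta_rot":[0,0,0],"fingers":0.4},{"linear":[0.1,0,0],"delta_rot":[0,0,0],"fingers":0.4},{"linear":[0,0,0],"delta_rot":[0,0,0],"fingers":0.4},{"linear":[0.05,0,0],"delta_rot":[0,0,0],"fingers":0.4},{"linear":[0,0,0],"delta_rot":[0,0,0],"fingers":0.4}]'
python3 -c "
from h import *; go(412.2,354,36,-2)"
python3 -m crank '[{"linear":[0,0,0],"delta_rot":[0,0,0],"fingers":0.56},{"linear":[0,0,0],"delta_rot":[0,0,0],"fingers":0.65},{"linear":[0,0,0],"delta_rot":[0,0,0],"fingers":0.72},{"linear":[0,0,0],"delta_rot":[0,0,0],"fingers":0.75},{"linear":[-2,0,0],"delta_rot":[0,0,0],"fingers":0.75}]'
python3 -m crank '[{"linear":[-4,0,0],"delta_rot":[0,0,0],"fingers":0.75},{"linear":[-4,0,0],"delta_rot":[0,0,0],"fingers":0.75},{"linear":[0,0,0],"delta_rot":[0,0,0],"fingers":0.75},{"linear":[0,0,0],"delta_rot":[0,0,0],"fingers":0.75},{"linear":[0,0,0],"delta_rot":[0,0,0],"fingers":0.75}]'
python3 -c "
from h import *; go(412.2,354,36,-2); w=capture('wrist'); cv2.imwrite('pics/w5.png',w['image']); discs(w,z=51)"
```

```text
time: 27.8
tool_pos: [412.3, 354.2, 61.5]
tcp_rot: [2.187, 1.57, 0.581]
contact_force: [-1.7, -1.4, 6.2]
grip_width: 47.0
lin cm [ 0.05 -0.01  0.02] rotx -0.0 | tip [412.3 354.2  36.5] jaw -2.0 q6 0.6 w 47.0 t 27.8 F [-1.7 -1.4  6.2] axis [ 0.  0. -1.]
time: 28.3
tool_pos: [410.8, 353.2, 78.9]
tcp_rot: [-0.968, 1.566, -2.574]
contact_force: [0.1, -0.2, 0.2]
grip_width: 68.8
time: 28.8
tool_pos: [411.5, 353.6, 159.7]
tcp_rot: [-0.983, 1.568, -2.589]
contact_force: [0.4, -0.7, -1.0]
grip_width: 69.0
lin cm [ 9.87  0.09 -0.05] rotx -0.0 | tip [411.5 353.6 134.7] jaw -2.0 q6 0.6 w 69.0 t 28.8 F [ 0.4 -0.7 -1. ] axis [-0.002 -0.001 -1.   ]
disc px 260 191 r 27.5 fill 0.92 xy [411.6 357.8] dia 43.9
```

View pics/w5.png

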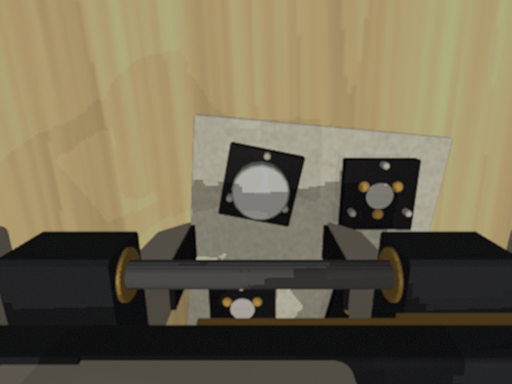

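```bash
python3 -m crank '[{"linear":[-1.2,0.12,4.48],"delta_rot":[0,0,0],"fingers":0.75},{"linear":[0,0.12,4.48],"delta_rot":[0,0,0],"fingers":0.75},{"linear":[0,0.12,4.48],"delta_rot":[0,0,0],"fingers":0.75},{"linear":[0,0.12,4.48],"delta_rot":[0,0,0],"fingers":0.75},{"linear":[0,0.12,4.48],"delta_rot":[0,0,0],"fingers":0.75}]'
python3 -m crank '[{"linear":[0,0.12,4.48],"delta_rot":[0,0,0],"fingers":0.75},{"linear":[0,0.12,4.48],"delta_rot":[0,0,0],"fingers":0.75},{"linear":[0,0.12,4.48],"delta_rot":[0,0,0],"fingers":0.75},{"linear":[0,0.12,4.48],"delta_rot":[0,0,0],"fingers":0.75},{"linear":[0,0.12,4.48],"delta_rot":[0,0,0],"fingers":0.75}]'
python3 -m crank '[{"linear":[0,0.12,4.48],"delta_rot":[0,0,0],"fingers":0.75},{"linear":[0,0.12,4.48],"delta_rot":[0,0,0],"fingers":0.75},{"linear":[0,0.12,4.48],"delta_rot":[0,0,0],"fingers":0.75},{"linear":[0,0.12,4.48],"delta_rot":[0,0,0],"fingers":0.75},{"linear":[0,0.12,4.48],"delta_rot":[0,0,0],"fingers":0.75}]'
python3 -m crank '[{"linear":[4,0,0],"delta_rot":[0,0,0],"fingers":0.75},{"linear":[4,0,0],"delta_rot":[0,0,0],"fingers":0.75},{"linear":[0,0,0],"delta_rot":[0,0,0],"fingers":0.75},{"linear":[0,0,0],"delta_rot":[0,0,0],"fingers":0.75},{"linear":[0,0,0],"delta_rot":[0,0,0],"fingers":0.75}]'
python3 -c "
from h import *; go(406.3,-319.4,12,-2); w=capture('wrist'); cv2.imwrite('pics/w6.png',w['image']); discs(w)"
```

```text
time: 29.35
tool_pos: [409.3, 128.4, 171.8]
tcp_rot: [-1.41, 1.568, -3.016]
contact_force: [1.5, -0.2, 1.1]
grip_width: 68.6
time: 29.85
tool_pos: [407.4, -95.6, 171.9]
tcp_rot: [-2.027, 1.569, 2.65]
contact_force: [1.3, -1.4, -0.5]
grip_width: 68.7
time: 30.35
tool_pos: [405.5, -319.6, 171.5]
tcp_rot: [-2.43, 1.568, 2.247]
contact_force: [1.1, -0.2, 0.4]
grip_width: 68.9
time: 30.85
tool_pos: [407.2, -318.6, 94.4]
tcp_rot: [0.825, 1.568, -0.781]
contact_force: [0.5, -0.4, 0.1]
grip_width: 69.0
lin cm [ 5.74 -0.1   0.08] rotx 0.0 | tip [ 407.2 -318.6   69.4] jaw -2.0 q6 -0.78 w 69.0 t 30.9 F [ 0.5 -0.4  0.1] axis [ 0.002 -0.002 -1.   ]
disc px 260 208 r 32.9 fill 0.94 xy [ 407.  -316.8] dia 45.7
```

```bash
python3 -m crank '[{"linear":[3,0,-0.1],"delta_rot":[0,0,0],"fingers":0.75},{"linear":[1.7,0,0],"delta_rot":[0,0,0],"fingers":0.75},{"linear":[1,0,0],"delta_rot":[0,0,0],"fingers":0.75},{"linear":[0,0,0],"delta_rot":[0,0,0],"fingers":0.4},{"linear":[0,0,0],"delta_rot":[0,0,0],"fingers":0.4}]'
python3 -m crank '[{"linear":[0,0,0],"delta_rot":[0,0,0],"fingers":0.4},{"linear":[0,0,0],"delta_rot":[0,0,0],"fingers":0.4},{"linear":[0,0,0],"delta_rot":[0,0,0],"fingers":0.4},{"linear":[0,0,0],"delta_rot":[0,0,0],"fingers":0.75},{"linear":[0,0,0],"delta_rot":[0,0,0],"fingers":0.75}]'
python3 -m crank '[{"linear":[-2.5,0,0],"delta_rot":[0,0,0],"fingers":0.75},{"linear":[0,0,0],"delta_rot":[-8,0,0],"fingers":0.75},{"linear":[0,0,0],"delta_rot":[-8,0,0],"fingers":0.75},{"linear":[0,0,0],"delta_rot":[-8,0,0],"fingers":0.75},{"linear":[0,0,0],"delta_rot":[-8,0,0],"fingers":0.75}]'
python3 -m crank '[{"linear":[0,0,0],"delta_rot":[-8,0,0],"fingers":0.75},{"linear":[0,0,0],"delta_rot":[-8,0,0],"fingers":0.75},{"linear":[0,0,0],"delta_rot":[-8,0,0],"fingers":0.75},{"linear":[0,0,0],"delta_rot":[-8,0,0],"fingers":0.75},{"linear":[0,0,0],"delta_rot":[-8,0,0],"fingers":0.75}]'
python3 -m crank '[{"linear":[0,0,0],"delta_rot":[-8,0,0],"fingers":0.75},{"linear":[0,0,0],"delta_rot":[-8,0,0],"fingers":0.75},{"linear":[0,0,0],"delta_rot":[-2,0,0],"fingers":0.75},{"linear":[1.5,0,0],"delta_rot":[0,0,0],"fingers":0.75},{"linear":[0.9,0,0],"delta_rot":[0,0,0],"fingers":0.75}]'
python3 -m crank '[{"linear":[0,0,0],"delta_rot":[0,0,0],"fingers":0.4},{"linear":[0,0,0],"delta_rot":[0,0,0],"fingers":0.4},{"linear":[0,0,0],"delta_rot":[0,0,0],"fingers":0.4},{"linear":[0,0,0],"delta_rot":[0,0,0],"fingers":0.4},{"linear":[0,0,0],"delta_rot":[0,0,0],"fingers":0.4}]'
python3 -c "from h import *; go(390.2,229,37,88)"
```

```text
time: 31.4
tool_pos: [407.1, -317.6, 37.0]
tcp_rot: [0.836, 1.569, -0.77]
contact_force: [0.7, 0.4, -0.4]
grip_width: 57.5
time: 31.9
tool_pos: [406.4, -317.1, 36.1]
tcp_rot: [1.022, 1.571, -0.584]
contact_force: [-0.1, -0.3, -0.7]
grip_width: 58.6
time: 32.4
tool_pos: [406.3, -316.9, 60.8]
tcp_rot: [-2.979, 1.57, 2.262]
contact_force: [-0.6, -1.0, 0.2]
grip_width: 69.0
time: 32.9
tool_pos: [406.3, -317.0, 60.7]
tcp_rot: [2.571, 1.57, 2.227]
contact_force: [0.3, 0.2, -0.5]
grip_width: 69.0
time: 33.4
tool_pos: [406.2, -316.9, 36.2]
tcp_rot: [2.281, 1.57, 2.246]
contact_force: [-0.1, 0.3, -0.7]
grip_width: 68.9
time: 33.9
tool_pos: [406.6, -317.3, 37.3]
tcp_rot: [-0.681, 1.57, -0.716]
contact_force: [-0.2, -0.1, 1.4]
grip_width: 46.9
lin cm [-2.5  54.53 -3.57] rotx -0.0 | tip [ 406.6 -317.3   12.3] jaw 88.0 q6 -2.35 w 46.9 t 33.9 F [-0.2 -0.1  1.4] axis [ 0.001 -0.    -1.   ]
```

```bash
python3 -m crank '[{"linear":[-2,0,0],"delta_rot":[0,0,0],"fingers":0.4},{"linear":[-3,0,0],"delta_rot":[0,0,0],"fingers":0.4},{"linear":[-4,0,0],"delta_rot":[0,0,0],"fingers":0.4},{"linear":[-4,0,0],"delta_rot":[0,0,0],"fingers":0.4},{"linear":[0,2.33,0],"delta_rot":[0,0,0],"fingers":0.4}]'
python3 -m crank '[{"linear":[0,4,-0.27],"delta_rot":[0,0,0],"fingers":0.4},{"linear":[0,4,-0.27],"delta_rot":[0,0,0],"fingers":0.4},{"linear":[0,4,-0.27],"delta_rot":[0,0,0],"fingers":0.4},{"linear":[0,4,-0.27],"delta_rot":[0,0,0],"fingers":0.4},{"linear":[0,4,-0.27],"delta_rot":[0,0,0],"fingers":0.4}]'
python3 -m crank '[{"linear":[0,4,-0.27],"delta_rot":[0,0,0],"fingers":0.4},{"linear":[0,4,-0.27],"delta_rot":[0,0,0],"fingers":0.4},{"linear":[0,4,-0.27],"delta_rot":[0,0,0],"fingers":0.4},{"linear":[0,4,-0.27],"delta_rot":[0,0,0],"fingers":0.4},{"linear":[0,4,-0.27],"delta_rot":[0,0,0],"fingers":0.4}]'
python3 -m crank '[{"linear":[0,4,-0.27],"delta_rot":[0,0,0],"fingers":0.4},{"linear":[0,4,-0.27],"delta_rot":[0,0,0],"fingers":0.4},{"linear":[0,4,-0.27],"delta_rot":[0,0,0],"fingers":0.4},{"linear":[3,0,0],"delta_rot":[0,0,0],"fingers":0.4},{"linear":[3,0,0],"delta_rot":[0,0,0],"fingers":0.4}]'
python3 -m crank '[{"linear":[2,0,0],"delta_rot":[0,0,0],"fingers":0.4},{"linear":[0,0,0],"delta_rot":[0,0,0],"fingers":0.4},{"linear":[0,0,0],"delta_rot":[0,0,0],"fingers":0.4},{"linear":[0,0,0],"delta_rot":[0,0,0],"fingers":0.4},{"linear":[0,0,0],"delta_rot":[0,0,0],"fingers":0.4}]'
python3 -c "from h import *; go(390.2,229,37,88)"
```

```text
time: 34.4
tool_pos: [409.5, -297.5, 172.3]
tcp_rot: [-0.778, 1.559, -0.816]
contact_force: [1.0, 0.1, -1.5]
grip_width: 46.6
time: 34.9
tool_pos: [400.4, -91.9, 167.1]
tcp_rot: [0.02, 1.57, -0.016]
contact_force: [1.3, -0.0, -0.8]
grip_width: 46.9
time: 35.4
tool_pos: [394.1, 108.5, 167.2]
tcp_rot: [0.174, 1.57, 0.138]
contact_force: [0.2, -0.7, -1.3]
grip_width: 47.1
time: 35.9
tool_pos: [390.8, 228.7, 106.9]
tcp_rot: [0.403, 1.568, 0.37]
contact_force: [1.2, 0.3, -1.7]
grip_width: 46.7
time: 36.4
tool_pos: [391.3, 227.3, 88.1]
tcp_rot: [0.416, 1.568, 0.38]
contact_force: [0.2, 0.2, -1.2]
grip_width: 46.5
lin cm [ 2.61  0.16 -0.12] rotx -0.0 | tip [391.3 227.3  63.1] jaw 88.0 q6 -1.18 w 46.5 t 36.4 F [ 0.2  0.2 -1.2] axis [ 0.002  0.001 -1.   ]
```

```bash
python3 -m crank '[{"linear":[0.8,0.16,-0.12],"delta_rot":[0,0,0],"fingers":0.4},{"linear":[0.8,0,0],"delta_rot":[0,0,0],"fingers":0.4},{"linear":[0.7,0,0],"delta_rot":[0,0,0],"fingers":0.4},{"linear":[0,0,0],"delta_rot":[0,0,0],"fingers":0.4},{"linear":[0,0,0],"delta_rot":[0,0,0],"fingers":0.4}]'
python3 -c "from h import *; go(390.2,229,37,88)"
```

```text
time: 36.9
tool_pos: [389.3, 228.7, 63.6]
tcp_rot: [-2.819, 1.57, -2.855]
contact_force: [-0.2, 0.2, -1.1]
grip_width: 46.7
lin cm [0.16 0.04 0.09] rotx -0.0 | tip [389.3 228.7  38.6] jaw 88.0 q6 -1.17 w 46.7 t 36.9 F [-0.2  0.2 -1.1] axis [-0.001 -0.    -1.   ]
```

```bash
python3 -m crank '[{"linear":[0.05,0.03,0.07],"delta_rot":[0,0,0],"fingers":0.4},{"linear":[0,0,0],"delta_rot":[0,0,0],"fingers":0.4},{"linear":[0.1,0,0],"delta_rot":[0,0,0],"fingers":0.4},{"linear":[0,0,0],"delta_rot":[0,0,0],"fingers":0.4},{"linear":[0,0,0],"delta_rot":[0,0,0],"fingers":0.4}]'
python3 -c "from h import *; go(390.2,229,36,88)"
python3 -m crank '[{"linear":[0.1,0,0],"delta_rot":[0,0,0],"fingers":0.4},{"linear":[0,0,0],"delta_rot":[0,0,0],"fingers":0.4},{"linear":[0,0,0],"delta_rot":[0,0,0],"fingers":0.4},{"linear":[0,0,0],"delta_rot":[0,0,0],"fingers":0.4},{"linear":[0,0,0],"delta_rot":[0,0,0],"fingers":0.4}]'
python3 -c "from h import *; go(390.2,229,36,88)"
```

```text
time: 37.4
tool_pos: [390.2, 229.0, 62.5]
tcp_rot: [0.667, 1.571, 0.632]
contact_force: [1.0, 0.1, -1.1]
grip_width: 46.8
lin cm [ 0.15 -0.    0.  ] rotx -0.0 | tip [390.2 229.   37.5] jaw 88.0 q6 -1.17 w 46.8 t 37.4 F [ 1.   0.1 -1.1] axis [ 0.  0. -1.]
time: 37.9
tool_pos: [390.2, 229.0, 61.5]
tcp_rot: [0.791, 1.571, 0.755]
contact_force: [1.0, 0.4, -0.4]
grip_width: 46.8
lin cm [ 0.05 -0.    0.  ] rotx -0.0 | tip [390.2 229.   36.5] jaw 88.0 q6 -1.17 w 46.8 t 37.9 F [ 1.   0.4 -0.4] axis [ 0.  0. -1.]
```

Perfectly centred. Lower to contact, release.

```bash
python3 -m crank '[{"linear":[0.05,0,0],"delta_rot":[0,0,0],"fingers":0.4},{"linear":[0,0,0],"delta_rot":[0,0,0],"fingers":0.4},{"linear":[0.05,0,0],"delta_rot":[0,0,0],"fingers":0.4},{"linear":[0,0,0],"delta_rot":[0,0,0],"fingers":0.4},{"linear":[0,0,0],"delta_rot":[0,0,0],"fingers":0.4}]'
python3 -c "from h import *; go(390.2,229,36,88)"
python3 -m crank '[{"linear":[0,0,0],"delta_rot":[0,0,0],"fingers":0.56},{"linear":[0,0,0],"delta_rot":[0,0,0],"fingers":0.65},{"linear":[0,0,0],"delta_rot":[0,0,0],"fingers":0.72},{"linear":[0,0,0],"delta_rot":[0,0,0],"fingers":0.75},{"linear":[-2,0,0],"delta_rot":[0,0,0],"fingers":0.75}]'
python3 -m crank '[{"linear":[-4,0,0],"delta_rot":[0,0,0],"fingers":0.75},{"linear":[-5,0,0],"delta_rot":[0,0,0],"fingers":0.75},{"linear":[0,0,0],"delta_rot":[0,0,0],"fingers":0.75},{"linear":[0,0,0],"delta_rot":[0,0,0],"fingers":0.75},{"linear":[0,0,0],"delta_rot":[0,0,0],"fingers":0.75}]'
python3 -c "from h import *; go(516.3,-212.6,60,88); w=capture('wrist'); cv2.imwrite('pics/w7.png',w['image']); discs(w,z=51); t=capture('top'); discs(t,smin=140)"
```

```text
time: 38.4
tool_pos: [390.3, 229.1, 60.9]
tcp_rot: [0.41, 1.57, 0.375]
contact_force: [-1.4, -0.9, 5.4]
grip_width: 46.8
lin cm [-0.01 -0.01 -0.01] rotx -0.0 | tip [390.3 229.1  35.9] jaw 88.0 q6 -1.17 w 46.8 t 38.4 F [-1.4 -0.9  5.4] axis [ 0.001  0.    -1.   ]
time: 38.9
tool_pos: [388.8, 228.5, 78.9]
tcp_rot: [-2.755, 1.566, -2.79]
contact_force: [0.7, 0.3, 0.2]
grip_width: 68.6
time: 39.4
tool_pos: [389.4, 228.7, 169.5]
tcp_rot: [-2.783, 1.569, -2.818]
contact_force: [-0.5, -0.5, -0.6]
grip_width: 69.1
lin cm [  8.45 -43.65  14.26] rotx -0.0 | tip [389.4 228.7 144.5] jaw 88.0 q6 -1.17 w 69.1 t 39.4 F [-0.5 -0.5 -0.6] axis [-0.002 -0.001 -1.   ]
disc px 259 191 r 26.5 fill 0.89 xy [386.6 229.2] dia 43.9
```

View pics/w7.png

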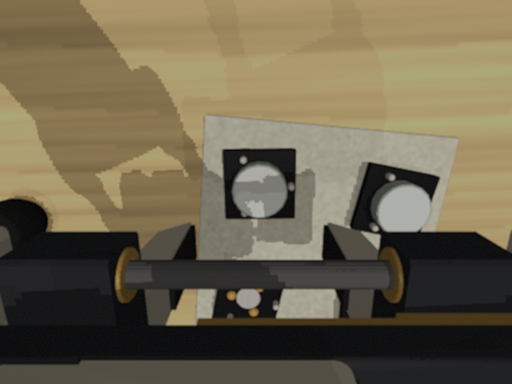

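```bash
python3 -m crank '[{"linear":[0,-4.36,1.43],"delta_rot":[0,0,0],"fingers":0.75},{"linear":[0,-4.36,1.43],"delta_rot":[0,0,0],"fingers":0.75},{"linear":[0,-4.36,1.43],"delta_rot":[0,0,0],"fingers":0.75},{"linear":[0,-4.36,1.43],"delta_rot":[0,0,0],"fingers":0.75},{"linear":[0,-4.36,1.43],"delta_rot":[0,0,0],"fingers":0.75}]'
python3 -m crank '[{"linear":[0,-4.36,1.43],"delta_rot":[0,0,0],"fingers":0.75},{"linear":[0,-4.36,1.43],"delta_rot":[0,0,0],"fingers":0.75},{"linear":[0,-4.36,1.43],"delta_rot":[0,0,0],"fingers":0.75},{"linear":[0,-4.36,1.43],"delta_rot":[0,0,0],"fingers":0.75},{"linear":[0,-4.36,1.43],"delta_rot":[0,0,0],"fingers":0.75}]'
python3 -m crank '[{"linear":[4,0,0],"delta_rot":[8,0,0],"fingers":0.75},{"linear":[3,0,0],"delta_rot":[8,0,0],"fingers":0.75},{"linear":[0,0,0],"delta_rot":[8,0,0],"fingers":0.75},{"linear":[0,0,0],"delta_rot":[8,0,0],"fingers":0.75},{"linear":[0,0,0],"delta_rot":[8,0,0],"fingers":0.75}]'
python3 -m crank '[{"linear":[0,0,0],"delta_rot":[5,0,0],"fingers":0.75},{"linear":[0,0,0],"delta_rot":[0,0,0],"fingers":0.75},{"linear":[0,0,0],"delta_rot":[0,0,0],"fingers":0.75},{"linear":[0,0,0],"delta_rot":[0,0,0],"fingers":0.75},{"linear":[0,0,0],"delta_rot":[0,0,0],"fingers":0.75}]'
python3 -c "
from h import *; go(516.3,-212.6,12,43); w=capture('wrist'); cv2.imwrite('pics/w8.png',w['image']); discs(w)"
```

```text
time: 40.0
tool_pos: [453.6, 6.9, 169.3]
tcp_rot: [2.95, 1.569, 2.914]
contact_force: [1.3, 0.4, -0.5]
grip_width: 68.8
time: 40.5
tool_pos: [517.3, -213.5, 168.9]
tcp_rot: [2.563, 1.568, 2.528]
contact_force: [0.6, -0.6, -0.3]
grip_width: 69.1
time: 41.0
tool_pos: [516.8, -211.4, 98.4]
tcp_rot: [-2.956, 1.567, 2.587]
contact_force: [0.5, 0.1, -0.1]
grip_width: 68.7
time: 41.5
tool_pos: [517.5, -211.7, 100.2]
tcp_rot: [-2.962, 1.57, 2.501]
contact_force: [-0.1, 0.8, -0.8]
grip_width: 68.7
lin cm [ 6.32 -0.15 -0.02] rotx 0.0 | tip [ 517.5 -211.7   75.2] jaw 43.0 q6 -1.28 w 68.7 t 41.5 F [-0.1  0.8 -0.8] axis [-0.  0. -1.]
disc px 256 208 r 32.1 fill 0.93 xy [ 515.1 -213.4] dia 45.9
disc px 300 164 r 27.6 fill 0.27 xy [ 515.6 -168.6] dia 37.9
disc px 258 86 r 33.8 fill 0.21 xy [ 459.8 -152. ] dia 43.4
```

View pics/w8.png

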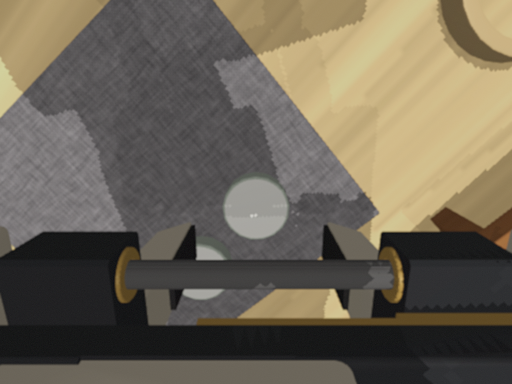

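```bash
python3 -m crank '[{"linear":[3,-0.14,0.02],"delta_rot":[0,0,0],"fingers":0.7},{"linear":[2.2,0,0],"delta_rot":[0,0,0],"fingers":0.7},{"linear":[1,0,0],"delta_rot":[0,0,0],"fingers":0.7},{"linear":[0,0,0],"delta_rot":[0,0,0],"fingers":0.4},{"linear":[0,0,0],"delta_rot":[0,0,0],"fingers":0.4}]'
python3 -m crank '[{"linear":[0,0,0],"delta_rot":[0,0,0],"fingers":0.4},{"linear":[0,0,0],"delta_rot":[0,0,0],"fingers":0.4},{"linear":[0,0,0],"delta_rot":[0,0,0],"fingers":0.4},{"linear":[0,0,0],"delta_rot":[0,0,0],"fingers":0.7},{"linear":[0,0,0],"delta_rot":[0,0,0],"fingers":0.7}]'
python3 -m crank '[{"linear":[-2.5,0,0],"delta_rot":[0,0,0],"fingers":0.7},{"linear":[0,0,0],"delta_rot":[8,0,0],"fingers":0.7},{"linear":[0,0,0],"delta_rot":[8,0,0],"fingers":0.7},{"linear":[0,0,0],"delta_rot":[8,0,0],"fingers":0.7},{"linear":[0,0,0],"delta_rot":[8,0,0],"fingers":0.7}]'
python3 -m crank '[{"linear":[0,0,0],"delta_rot":[8,0,0],"fingers":0.7},{"linear":[0,0,0],"delta_rot":[8,0,0],"fingers":0.7},{"linear":[0,0,0],"delta_rot":[8,0,0],"fingers":0.7},{"linear":[0,0,0],"delta_rot":[8,0,0],"fingers":0.7},{"linear":[0,0,0],"delta_rot":[8,0,0],"fingers":0.7}]'
python3 -m crank '[{"linear":[0,0,0],"delta_rot":[8,0,0],"fingers":0.7},{"linear":[0,0,0],"delta_rot":[8,0,0],"fingers":0.7},{"linear":[0,0,0],"delta_rot":[2,0,0],"fingers":0.7},{"linear":[1.5,0,0],"delta_rot":[0,0,0],"fingers":0.7},{"linear":[1,0,0],"delta_rot":[0,0,0],"fingers":0.7}]'
python3 -m crank '[{"linear":[0,0,0],"delta_rot":[0,0,0],"fingers":0.4},{"linear":[0,0,0],"delta_rot":[0,0,0],"fingers":0.4},{"linear":[0,0,0],"delta_rot":[0,0,0],"fingers":0.4},{"linear":[0,0,0],"delta_rot":[0,0,0],"fingers":0.4},{"linear":[0,0,0],"delta_rot":[0,0,0],"fingers":0.4}]'
python3 -c "from h import *; go(507.8,213.3,37,-47)"
```

```text
time: 42.05
tool_pos: [517.2, -213.1, 39.1]
tcp_rot: [0.417, 1.57, -0.404]
contact_force: [0.3, -0.9, -1.4]
grip_width: 52.3
time: 42.55
tool_pos: [516.7, -212.8, 38.6]
tcp_rot: [0.871, 1.571, 0.05]
contact_force: [0.3, -0.2, 0.8]
grip_width: 58.1
time: 43.05
tool_pos: [516.6, -212.8, 63.3]
tcp_rot: [-2.456, 1.57, 2.442]
contact_force: [0.8, -0.6, -0.6]
grip_width: 64.3
time: 43.55
tool_pos: [516.5, -212.7, 63.2]
tcp_rot: [-1.702, 1.57, 2.498]
contact_force: [-0.5, 0.3, 0.5]
grip_width: 64.0
time: 44.05
tool_pos: [516.4, -212.7, 37.7]
tcp_rot: [-1.384, 1.57, 2.508]
contact_force: [0.5, 0.3, 0.0]
grip_width: 64.2
time: 44.55
tool_pos: [516.9, -212.9, 38.7]
tcp_rot: [2.031, 1.57, -0.361]
contact_force: [-0.4, -0.6, -0.9]
grip_width: 46.8
lin cm [ -2.34 -31.8  -28.39] rotx -0.0 | tip [ 516.9 -212.9   13.7] jaw -47.0 q6 0.29 w 46.8 t 44.5 F [-0.4 -0.6 -0.9] axis [ 0. -0. -1.]
```

```bash
python3 -m crank '[{"linear":[-2,0,0],"delta_rot":[0,0,0],"fingers":0.4},{"linear":[-3,0,0],"delta_rot":[0,0,0],"fingers":0.4},{"linear":[-4,0,0],"delta_rot":[0,0,0],"fingers":0.4},{"linear":[-4,0,0],"delta_rot":[0,0,0],"fingers":0.4},{"linear":[0,-2,-1.8],"delta_rot":[0,0,0],"fingers":0.4}]'
python3 -m crank '[{"linear":[0,-2.98,-2.66],"delta_rot":[0,0,0],"fingers":0.4},{"linear":[0,-2.98,-2.66],"delta_rot":[0,0,0],"fingers":0.4},{"linear":[0,-2.98,-2.66],"delta_rot":[0,0,0],"fingers":0.4},{"linear":[0,-2.98,-2.66],"delta_rot":[0,0,0],"fingers":0.4},{"linear":[0,-2.98,-2.66],"delta_rot":[0,0,0],"fingers":0.4}]'
python3 -m crank '[{"linear":[0,-2.98,-2.66],"delta_rot":[0,0,0],"fingers":0.4},{"linear":[0,-2.98,-2.66],"delta_rot":[0,0,0],"fingers":0.4},{"linear":[0,-2.98,-2.66],"delta_rot":[0,0,0],"fingers":0.4},{"linear":[0,-2.98,-2.66],"delta_rot":[0,0,0],"fingers":0.4},{"linear":[0,-2.98,-2.66],"delta_rot":[0,0,0],"fingers":0.4}]'
python3 -m crank '[{"linear":[3,0,0],"delta_rot":[0,0,0],"fingers":0.4},{"linear":[3,0,0],"delta_rot":[0,0,0],"fingers":0.4},{"linear":[2,0,0],"delta_rot":[0,0,0],"fingers":0.4},{"linear":[0,0,0],"delta_rot":[0,0,0],"fingers":0.4},{"linear":[0,0,0],"delta_rot":[0,0,0],"fingers":0.4}]'
python3 -c "from h import *; go(507.8,213.3,38,-47)"
```

```text
time: 45.05
tool_pos: [519.2, -189.4, 174.4]
tcp_rot: [1.856, 1.558, -0.539]
contact_force: [1.2, -0.2, -0.3]
grip_width: 46.5
time: 45.55
tool_pos: [511.7, 15.3, 168.7]
tcp_rot: [2.454, 1.57, 0.062]
contact_force: [0.3, 0.2, -1.0]
grip_width: 46.8
time: 46.05
tool_pos: [507.5, 215.0, 168.7]
tcp_rot: [2.663, 1.57, 0.272]
contact_force: [0.7, 0.1, -1.2]
grip_width: 46.6
time: 46.55
tool_pos: [508.0, 213.4, 88.9]
tcp_rot: [3.091, 1.571, 0.699]
contact_force: [0.1, 0.1, -0.7]
grip_width: 46.9
lin cm [ 2.59 -0.    0.02] rotx -0.0 | tip [508.  213.4  63.9] jaw -47.0 q6 1.08 w 46.9 t 46.5 F [ 0.1  0.1 -0.7] axis [ 0.  0. -1.]
```

```bash
python3 -m crank '[{"linear":[0.8,0,0],"delta_rot":[0,0,0],"fingers":0.4},{"linear":[0.8,0,0],"delta_rot":[0,0,0],"fingers":0.4},{"linear":[0.8,0,0],"delta_rot":[0,0,0],"fingers":0.4},{"linear":[0,0,0],"delta_rot":[0,0,0],"fingers":0.4},{"linear":[0,0,0],"delta_rot":[0,0,0],"fingers":0.4}]'
python3 -m crank '[{"linear":[0,0,0],"delta_rot":[0,0,0],"fingers":0.4},{"linear":[0.05,0,0],"delta_rot":[0,0,0],"fingers":0.4},{"linear":[0.05,0,0],"delta_rot":[0,0,0],"fingers":0.4},{"linear":[0.05,0,0],"delta_rot":[0,0,0],"fingers":0.4},{"linear":[0,0,0],"delta_rot":[0,0,0],"fingers":0.4}]'
python3 -c "from h import *; go(507.8,213.3,38,-47)"
```

```text
time: 47.05
tool_pos: [507.7, 213.3, 64.2]
tcp_rot: [-0.678, 1.57, -3.07]
contact_force: [0.7, 0.2, -0.6]
grip_width: 46.7
time: 47.55
tool_pos: [507.8, 213.4, 63.0]
tcp_rot: [3.094, 1.571, 0.702]
contact_force: [-0.5, 0.6, -1.1]
grip_width: 46.9
lin cm [-0.    0.01  0.01] rotx -0.0 | tip [507.8 213.4  38. ] jaw -47.0 q6 1.08 w 46.9 t 47.5 F [-0.5  0.6 -1.1] axis [ 0.  0. -1.]
```

```bash
python3 -m crank '[{"linear":[0.05,0,0],"delta_rot":[0,0,0],"fingers":0.4},{"linear":[0,0,0],"delta_rot":[0,0,0],"fingers":0.4},{"linear":[0.05,0,0],"delta_rot":[0,0,0],"fingers":0.4},{"linear":[0,0,0],"delta_rot":[0,0,0],"fingers":0.4},{"linear":[0,0,0],"delta_rot":[0,0,0],"fingers":0.4}]'
python3 -c "from h import *; go(507.8,213.3,38,-47)"
```

```text
time: 48.05
tool_pos: [507.9, 213.5, 62.3]
tcp_rot: [2.781, 1.57, 0.39]
contact_force: [-1.4, 0.6, 4.6]
grip_width: 46.5
lin cm [-0.07  0.01  0.02] rotx -0.0 | tip [507.9 213.5  37.3] jaw -47.0 q6 1.08 w 46.5 t 48.0 F [-1.4  0.6  4.6] axis [ 0.001  0.    -1.   ]
```

```bash
python3 -m crank '[{"linear":[0,0,0],"delta_rot":[0,0,0],"fingers":0.56},{"linear":[0,0,0],"delta_rot":[0,0,0],"fingers":0.65},{"linear":[0,0,0],"delta_rot":[0,0,0],"fingers":0.72},{"linear":[0,0,0],"delta_rot":[0,0,0],"fingers":0.75},{"linear":[-2,0,0],"delta_rot":[0,0,0],"fingers":0.75}]'
python3 -m crank '[{"linear":[-4,0,0],"delta_rot":[0,0,0],"fingers":0.75},{"linear":[-5,0,0],"delta_rot":[0,0,0],"fingers":0.75},{"linear":[0,0,0],"delta_rot":[0,0,0],"fingers":0.75},{"linear":[0,0,0],"delta_rot":[0,0,0],"fingers":0.75},{"linear":[0,0,0],"delta_rot":[0,0,0],"fingers":0.75}]'
python3 -c "from h import *; w=capture('wrist'); cv2.imwrite('pics/w9.png',w['image']); discs(w,z=51); go(519,-281,60,-47)"
python3 -m crank '[{"linear":[0,3.36,2.99],"delta_rot":[0,0,0],"fingers":0.75},{"linear":[0,3.36,2.99],"delta_rot":[0,0,0],"fingers":0.75},{"linear":[0,3.36,2.99],"delta_rot":[0,0,0],"fingers":0.75},{"linear":[0,3.36,2.99],"delta_rot":[0,0,0],"fingers":0.75},{"linear":[0,3.36,2.99],"delta_rot":[0,0,0],"fingers":0.75}]'
python3 -m crank '[{"linear":[0,3.36,2.99],"delta_rot":[0,0,0],"fingers":0.75},{"linear":[0,3.36,2.99],"delta_rot":[0,0,0],"fingers":0.75},{"linear":[0,3.36,2.99],"delta_rot":[0,0,0],"fingers":0.75},{"linear":[0,3.36,2.99],"delta_rot":[0,0,0],"fingers":0.75},{"linear":[0,3.36,2.99],"delta_rot":[0,0,0],"fingers":0.75}]'
python3 -m crank '[{"linear":[0,3.36,2.99],"delta_rot":[0,0,0],"fingers":0.75},{"linear":[4,0,0],"delta_rot":[0,0,0],"fingers":0.75},{"linear":[3,0,0],"delta_rot":[0,0,0],"fingers":0.75},{"linear":[0,0,0],"delta_rot":[0,0,0],"fingers":0.75},{"linear":[0,0,0],"delta_rot":[0,0,0],"fingers":0.75}]'
python3 -c "from h import *; w=capture('wrist'); discs(w); go(519,-281,12,-47)"
```

```text
time: 48.55
tool_pos: [506.1, 212.9, 79.8]
tcp_rot: [-0.494, 1.565, -2.886]
contact_force: [-0.6, 0.0, -0.3]
grip_width: 68.7
time: 49.05
tool_pos: [507.1, 213.2, 170.8]
tcp_rot: [-0.507, 1.569, -2.898]
contact_force: [0.1, 0.6, -0.2]
grip_width: 68.4
disc px 259 188 r 25.7 fill 0.94 xy [508.8 215.4] dia 42.8
lin cm [ 8.58 36.99 32.78] rotx -0.0 | tip [506.9 213.2 145.5] jaw -47.0 q6 1.08 w 68.9 t 49.1 F [-0.2  0.1  0.1] axis [-0.003 -0.001 -1.   ]
time: 49.6
tool_pos: [512.0, -13.0, 170.5]
tcp_rot: [-0.967, 1.568, 2.925]
contact_force: [0.6, 0.0, 0.1]
grip_width: 69.2
time: 50.1
tool_pos: [517.2, -237.8, 170.3]
tcp_rot: [-1.382, 1.568, 2.51]
contact_force: [0.7, 0.1, -1.3]
grip_width: 68.5
time: 50.6
tool_pos: [518.8, -280.9, 101.2]
tcp_rot: [-1.421, 1.568, 2.47]
contact_force: [0.1, 0.6, 0.0]
grip_width: 69.0
disc px 261 205 r 31.8 fill 0.93 xy [ 519.8 -280.8] dia 45.5
disc px 123 107 r 35.7 fill 0.4 xy [ 507.7 -167.7] dia 47.0
lin cm [ 6.55 -0.06  0.02] rotx -0.0 | tip [ 519.5 -281.3   77.5] jaw -47.0 q6 0.19 w 68.8 t 50.6 F [0.2 0.8 0.4] axis [ 0. -0. -1.]
```

View pics/w9.png

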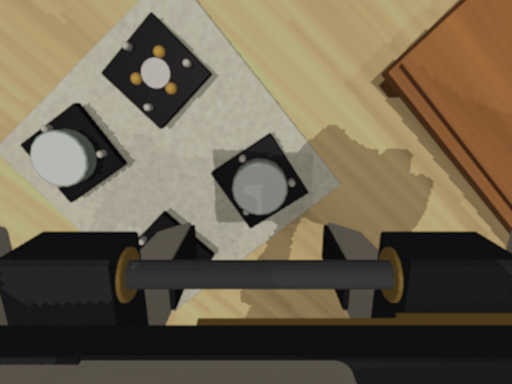

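```bash
python3 -m crank '[{"linear":[3,0,0],"delta_rot":[0,0,0],"fingers":0.75},{"linear":[2.6,0,0],"delta_rot":[0,0,0],"fingers":0.75},{"linear":[1,0,0],"delta_rot":[0,0,0],"fingers":0.75},{"linear":[0,0,0],"delta_rot":[0,0,0],"fingers":0.4},{"linear":[0,0,0],"delta_rot":[0,0,0],"fingers":0.4}]'
python3 -m crank '[{"linear":[0,0,0],"delta_rot":[0,0,0],"fingers":0.4},{"linear":[0,0,0],"delta_rot":[0,0,0],"fingers":0.4},{"linear":[0,0,0],"delta_rot":[0,0,0],"fingers":0.4},{"linear":[0,0,0],"delta_rot":[0,0,0],"fingers":0.75},{"linear":[0,0,0],"delta_rot":[0,0,0],"fingers":0.75}]'
python3 -m crank '[{"linear":[-2.5,0,0],"delta_rot":[0,0,0],"fingers":0.75},{"linear":[0,0,0],"delta_rot":[-8,0,0],"fingers":0.75},{"linear":[0,0,0],"delta_rot":[-8,0,0],"fingers":0.75},{"linear":[0,0,0],"delta_rot":[-8,0,0],"fingers":0.75},{"linear":[0,0,0],"delta_rot":[-8,0,0],"fingers":0.75}]'
python3 -m crank '[{"linear":[0,0,0],"delta_rot":[-8,0,0],"fingers":0.75},{"linear":[0,0,0],"delta_rot":[-8,0,0],"fingers":0.75},{"linear":[0,0,0],"delta_rot":[-8,0,0],"fingers":0.75},{"linear":[0,0,0],"delta_rot":[-8,0,0],"fingers":0.75},{"linear":[0,0,0],"delta_rot":[-8,0,0],"fingers":0.75}]'
python3 -m crank '[{"linear":[0,0,0],"delta_rot":[-8,0,0],"fingers":0.75},{"linear":[0,0,0],"delta_rot":[-8,0,0],"fingers":0.75},{"linear":[0,0,0],"delta_rot":[-2,0,0],"fingers":0.75},{"linear":[1.5,0,0],"delta_rot":[0,0,0],"fingers":0.75},{"linear":[1,0,0],"delta_rot":[0,0,0],"fingers":0.75}]'
python3 -m crank '[{"linear":[0,0,0],"delta_rot":[0,0,0],"fingers":0.4},{"linear":[0,0,0],"delta_rot":[0,0,0],"fingers":0.4},{"linear":[0,0,0],"delta_rot":[0,0,0],"fingers":0.4},{"linear":[0,0,0],"delta_rot":[0,0,0],"fingers":0.4},{"linear":[0,0,0],"delta_rot":[0,0,0],"fingers":0.4}]'
python3 -c "from h import *; go(518,341.9,37,43)"
```

```text
time: 51.15
tool_pos: [520.1, -281.7, 37.5]
tcp_rot: [1.807, 1.568, -0.584]
contact_force: [0.4, -0.2, 0.4]
grip_width: 57.2
time: 51.65
tool_pos: [519.2, -281.3, 36.3]
tcp_rot: [1.845, 1.57, -0.547]
contact_force: [-0.3, -0.4, 0.0]
grip_width: 58.5
time: 52.15
tool_pos: [518.9, -281.2, 60.9]
tcp_rot: [-2.231, 1.571, 2.224]
contact_force: [0.0, 0.7, -0.5]
grip_width: 68.6
time: 52.65
tool_pos: [518.9, -281.2, 60.8]
tcp_rot: [-2.765, 1.57, 2.389]
contact_force: [-1.0, -0.9, 0.4]
grip_width: 68.5
time: 53.15
tool_pos: [518.8, -281.1, 35.2]
tcp_rot: [-3.095, 1.57, 2.367]
contact_force: [1.2, -0.0, 0.0]
grip_width: 68.9
time: 53.65
tool_pos: [519.3, -281.4, 36.3]
tcp_rot: [0.276, 1.57, -0.544]
contact_force: [-0.8, -0.5, 0.3]
grip_width: 46.9
lin cm [ -2.59  42.39 -45.69] rotx -0.0 | tip [ 519.3 -281.4   11.3] jaw 43.0 q6 -1.38 w 46.9 t 53.6 F [-0.8 -0.5  0.3] axis [ 0.001 -0.    -1.   ]
```

```bash
python3 -m crank '[{"linear":[-2,0,0],"delta_rot":[0,0,0],"fingers":0.4},{"linear":[-3,0,0],"delta_rot":[0,0,0],"fingers":0.4},{"linear":[-4,0,0],"delta_rot":[0,0,0],"fingers":0.4},{"linear":[-4.5,0,0],"delta_rot":[0,0,0],"fingers":0.4},{"linear":[0,1.44,-1.59],"delta_rot":[0,0,0],"fingers":0.4}]'
python3 -m crank '[{"linear":[0,2.73,-2.94],"delta_rot":[0,0,0],"fingers":0.4},{"linear":[0,2.73,-2.94],"delta_rot":[0,0,0],"fingers":0.4},{"linear":[0,2.73,-2.94],"delta_rot":[0,0,0],"fingers":0.4},{"linear":[0,2.73,-2.94],"delta_rot":[0,0,0],"fingers":0.4},{"linear":[0,2.73,-2.94],"delta_rot":[0,0,0],"fingers":0.4}]'
python3 -m crank '[{"linear":[0,2.73,-2.94],"delta_rot":[0,0,0],"fingers":0.4},{"linear":[0,2.73,-2.94],"delta_rot":[0,0,0],"fingers":0.4},{"linear":[0,2.73,-2.94],"delta_rot":[0,0,0],"fingers":0.4},{"linear":[0,2.73,-2.94],"delta_rot":[0,0,0],"fingers":0.4},{"linear":[0,2.73,-2.94],"delta_rot":[0,0,0],"fingers":0.4}]'
python3 -m crank '[{"linear":[0,2.73,-2.94],"delta_rot":[0,0,0],"fingers":0.4},{"linear":[0,2.73,-2.94],"delta_rot":[0,0,0],"fingers":0.4},{"linear":[0,2.73,-2.94],"delta_rot":[0,0,0],"fingers":0.4},{"linear":[0,2.73,-2.94],"delta_rot":[0,0,0],"fingers":0.4},{"linear":[0,2.73,-2.94],"delta_rot":[0,0,0],"fingers":0.4}]'
python3 -m crank '[{"linear":[3,0,0],"delta_rot":[0,0,0],"fingers":0.4},{"linear":[3,0,0],"delta_rot":[0,0,0],"fingers":0.4},{"linear":[2,0,0],"delta_rot":[0,0,0],"fingers":0.4},{"linear":[0,0,0],"delta_rot":[0,0,0],"fingers":0.4},{"linear":[0,0,0],"delta_rot":[0,0,0],"fingers":0.4}]'
python3 -c "from h import *; go(518,341.9,37,43)"
```

```text
time: 54.15
tool_pos: [521.5, -263.3, 177.7]
tcp_rot: [0.178, 1.557, -0.645]
contact_force: [0.0, 0.1, 0.5]
grip_width: 46.6
time: 54.65
tool_pos: [518.1, -57.6, 171.2]
tcp_rot: [0.857, 1.57, 0.036]
contact_force: [1.4, -0.2, -0.1]
grip_width: 47.3
time: 55.15
tool_pos: [517.8, 143.0, 171.2]
tcp_rot: [0.982, 1.57, 0.161]
contact_force: [0.5, -0.3, -1.1]
grip_width: 46.9
time: 55.65
tool_pos: [517.4, 343.7, 171.1]
tcp_rot: [1.124, 1.571, 0.303]
contact_force: [0.8, 0.4, 0.6]
grip_width: 46.3
time: 56.15
tool_pos: [518.0, 342.1, 91.4]
tcp_rot: [1.606, 1.571, 0.785]
contact_force: [0.1, -0.0, -0.3]
grip_width: 47.3
lin cm [ 2.94 -0.01  0.02] rotx -0.0 | tip [518.  342.1  66.4] jaw 43.0 q6 -0.29 w 47.3 t 56.1 F [ 0.1 -0.  -0.3] axis [ 0.  0. -1.]
```

```bash
python3 -m crank '[{"linear":[1,0,0.01],"delta_rot":[0,0,0],"fingers":0.4},{"linear":[1,0,0],"delta_rot":[0,0,0],"fingers":0.4},{"linear":[0.85,0,0],"delta_rot":[0,0,0],"fingers":0.4},{"linear":[0,0,0],"delta_rot":[0,0,0],"fingers":0.4},{"linear":[0,0,0],"delta_rot":[0,0,0],"fingers":0.4}]'
python3 -m crank '[{"linear":[0,0,0],"delta_rot":[0,0,0],"fingers":0.4},{"linear":[0.1,0,0],"delta_rot":[0,0,0],"fingers":0.4},{"linear":[0.05,0,0],"delta_rot":[0,0,0],"fingers":0.4},{"linear":[0.05,0,0],"delta_rot":[0,0,0],"fingers":0.4},{"linear":[0,0,0],"delta_rot":[0,0,0],"fingers":0.4}]'
python3 -c "from h import *; go(518,341.9,35.3,43)"
```

```text
time: 56.65
tool_pos: [517.8, 341.9, 62.2]
tcp_rot: [-1.957, 1.57, -2.778]
contact_force: [-0.8, -0.7, -0.3]
grip_width: 46.9
time: 57.15
tool_pos: [517.8, 341.9, 60.4]
tcp_rot: [2.928, 1.571, 2.108]
contact_force: [-0.3, 0.3, -0.3]
grip_width: 47.0
lin cm [0.01 0.01 0.01] rotx -0.0 | tip [517.8 341.9  35.4] jaw 43.0 q6 -0.29 w 47.0 t 57.1 F [-0.3  0.3 -0.3] axis [-0.  0. -1.]
```

```bash
python3 -m crank '[{"linear":[0.05,0,0],"delta_rot":[0,0,0],"fingers":0.4},{"linear":[0,0,0],"delta_rot":[0,0,0],"fingers":0.4},{"linear":[0.05,0,0],"delta_rot":[0,0,0],"fingers":0.4},{"linear":[0,0,0],"delta_rot":[0,0,0],"fingers":0.4},{"linear":[0,0,0],"delta_rot":[0,0,0],"fingers":0.4}]'
python3 -c "from h import *; go(518,341.9,35.3,43)"
```

```text
time: 57.65
tool_pos: [517.9, 342.0, 60.0]
tcp_rot: [1.28, 1.57, 0.459]
contact_force: [-1.0, -0.7, 6.0]
grip_width: 47.1
lin cm [-0.03 -0.    0.01] rotx -0.0 | tip [517.9 342.   35. ] jaw 43.0 q6 -0.29 w 47.1 t 57.6 F [-1.  -0.7  6. ] axis [ 0.  0. -1.]
```

```bash
python3 -m crank '[{"linear":[0,0,0],"delta_rot":[0,0,0],"fingers":0.56},{"linear":[0,0,0],"delta_rot":[0,0,0],"fingers":0.65},{"linear":[0,0,0],"delta_rot":[0,0,0],"fingers":0.72},{"linear":[0,0,0],"delta_rot":[0,0,0],"fingers":0.75},{"linear":[-2,0,0],"delta_rot":[0,0,0],"fingers":0.75}]'
python3 -m crank '[{"linear":[-4.5,0,0],"delta_rot":[0,0,0],"fingers":0.87},{"linear":[-4.5,0,0],"delta_rot":[0,0,0],"fingers":0.87},{"linear":[-4.5,0,0],"delta_rot":[-8,0,0],"fingers":0.87},{"linear":[-4,0,0],"delta_rot":[-8,0,0],"fingers":0.87},{"linear":[0,0,0],"delta_rot":[-8,0,0],"fingers":0.87}]'
python3 -m crank '[{"linear":[0,0,0],"delta_rot":[-8,0,0],"fingers":0.87},{"linear":[0,0,0],"delta_rot":[-8,0,0],"fingers":0.87},{"linear":[0,0,0],"delta_rot":[-3,0,0],"fingers":0.87},{"linear":[0,0,0],"delta_rot":[0,0,0],"fingers":0.87},{"linear":[0,0,0],"delta_rot":[0,0,0],"fingers":0.87}]'
python3 -c "from h import *; w=capture('wrist'); cv2.imwrite('pics/w10.png',w['image']); go(650,29,240,86)"
```

```text
time: 58.15
tool_pos: [516.3, 341.1, 76.9]
tcp_rot: [-1.873, 1.565, -2.694]
contact_force: [0.3, 0.6, -0.8]
grip_width: 68.4
time: 58.65
tool_pos: [519.9, 343.1, 261.4]
tcp_rot: [0.866, 1.559, 0.47]
contact_force: [0.5, 0.6, -0.0]
grip_width: 79.9
time: 59.15
tool_pos: [517.8, 341.9, 254.3]
tcp_rot: [2.712, 1.571, 2.64]
contact_force: [0.8, 0.2, -0.1]
grip_width: 79.8
lin cm [ -1.07 -30.27  15.43] rotx -0.1 | tip [517.8 341.9 229.3] jaw 85.9 q6 -1.04 w 79.9 t 59.2 F [0.1 0.5 0.1] axis [-0.  0. -1.]
```

View pics/w10.png

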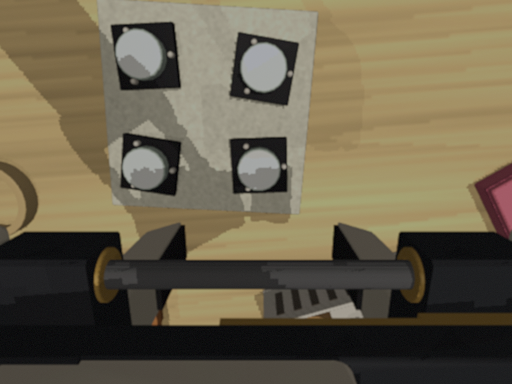

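```bash
python3 -m crank '[{"linear":[0,-3.78,1.93],"delta_rot":[0,0,0],"fingers":0.87},{"linear":[0,-3.78,1.93],"delta_rot":[0,0,0],"fingers":0.87},{"linear":[0,-3.78,1.93],"delta_rot":[0,0,0],"fingers":0.87},{"linear":[0,-3.78,1.93],"delta_rot":[0,0,0],"fingers":0.87},{"linear":[0,-3.78,1.93],"delta_rot":[0,0,0],"fingers":0.87}]'
python3 -m crank '[{"linear":[0,-3.78,1.93],"delta_rot":[0,0,0],"fingers":0.87},{"linear":[0,-3.78,1.93],"delta_rot":[0,0,0],"fingers":0.87},{"linear":[0,-3.78,1.93],"delta_rot":[0,0,0],"fingers":0.87},{"linear":[0,0,0],"delta_rot":[0,0,0],"fingers":0.87},{"linear":[0,0,0],"delta_rot":[0,0,0],"fingers":0.87}]'
python3 -c "from h import *; w=capture('wrist'); im=w['image']; cv2.imwrite('pics/w11.png',im); go(650,29,240,86)
hsv=cv2.cvtColor(im,cv2.COLOR_BGR2HSV); k=((hsv[...,0]<18)&(hsv[...,1]>160)).astype(np.uint8)*255; k[230:]=0
c=max(cv2.findContours(k,0,1)[0],key=cv2.contourArea); print(cv2.boundingRect(c)); q=cv2.minAreaRect(c); W=np.array([ray(w,a,b,70) for a,b in cv2.boxPoints(q)]); print(cv2.boxPoints(q).round(),W.round(1))"
```

```text
time: 59.7
tool_pos: [601.3, 145.1, 254.5]
tcp_rot: [0.798, 1.571, 0.727]
contact_force: [0.1, 0.6, 0.5]
grip_width: 80.3
time: 60.2
tool_pos: [650.7, 28.6, 253.9]
tcp_rot: [2.531, 1.57, 2.458]
contact_force: [-0.6, 0.0, -0.1]
grip_width: 79.6
lin cm [-1.08 -0.08 -0.03] rotx -0.1 | tip [650.4  29.8 229.2] jaw 85.9 q6 -1.57 w 79.9 t 60.2 F [-0.9  0.1  0.7] axis [-0.001  0.001 -1.   ]
(85, 148, 352, 82)
[[ 85. 153.]
 [436. 147.]
 [437. 227.]
 [ 86. 233.]] [[ 614.3 -144.9]
 [ 633.6  208.7]
 [ 720.9  217.2]
 [ 700.6 -162.8]]
```

View pics/w11.png

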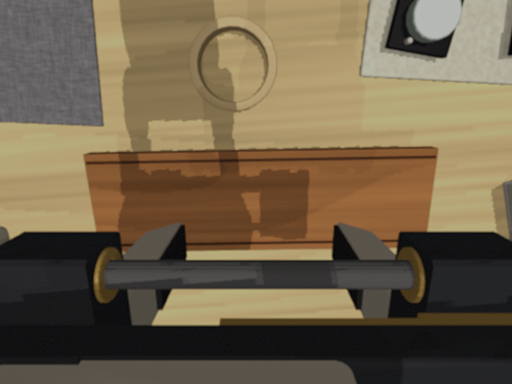

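```bash
cat > s.py <<'E'
from h import *
im=cv2.imread('pics/w11.png'); 
w=capture('wrist')
hsv=cv2.cvtColor(w['image'],cv2.COLOR_BGR2HSV); k=((hsv[...,0]<19)&(hsv[...,1]>150))
k=cv2.medianBlur(k.astype(np.uint8)*255,5)>0
def fit(P):
    P=np.array(P); vx,vy,x,y=cv2.fitLine(P.astype(np.float32),cv2.DIST_HUBER,0,.01,.01).ravel(); return np.array([x,y]),np.array([vx,vy])
F=[ray(w,u,np.where(k[100:225,u])[0][0]+100-.5,70) for u in range(95,430,3)]
B=[ray(w,u,np.where(k[200:262,u])[0][-1]+200+.5,70) for u in range(195,330,3)]
L=[ray(w,np.where(k[v])[0][0]-.5,v,70) for v in range(165,222,3)]
Rr=[ray(w,np.where(k[v])[0][-1]+.5,v,70) for v in range(165,222,3)]
for n,P in zip("FBLR",(F,B,L,Rr)):
    p,d=fit(P); print(n,p.round(1),d.round(4),"deg from y",np.degrees(np.arctan2(d[0],d[1])).round(2))
pf,df=fit(F); df*=np.sign(df[1]); n=np.array([df[1],-df[0]])
for nm,P in zip("BLR",(B,L,Rr)):
    Q=np.array(P)-pf; print(nm,"n",np.mean(Q@n).round(1),"along",np.mean(Q@df).round(1))
print("front point",pf,"dir",df,"n",n)
g=k.astype(np.uint8)
print([int(np.where(k[100:262,u])[0][0]+100) for u in (110,200,260,330,420)],[int(np.where(k[200:262,u])[0][-1]+200) for u in (200,230,260,300,325)])
E
python3 s.py
```

```text
F [624.   34.4] [0.0547 0.9985] deg from y 3.14
B [733.4  36.4] [0.0525 0.9986] deg from y 3.01
L [ 649.7 -148.4] [ 0.9984 -0.0558] deg from y 93.2
R [678.6 207.3] [ 0.9982 -0.0602] deg from y 93.45
B n 109.1 along -1.9
L n 41.6 along -181.1
R n 47.2 along 175.5
front point [623.9505   34.39498] dir [0.05472162 0.99850166] n [ 0.99850166 -0.05472162]
[153, 151, 150, 149, 148] [249, 248, 248, 247, 247]
```

```bash
python3 -m crank '[{"linear":[0,3.45,-3.11],"delta_rot":[0,0,0],"fingers":0.87},{"linear":[0,3.45,-3.11],"delta_rot":[0,0,0],"fingers":0.87},{"linear":[0,3.45,-3.11],"delta_rot":[0,0,0],"fingers":0.87},{"linear":[0,3.45,-3.11],"delta_rot":[0,0,0],"fingers":0.87},{"linear":[0,3.45,-3.11],"delta_rot":[0,0,0],"fingers":0.87}]'
python3 -m crank '[{"linear":[4,0,0],"delta_rot":[8,0,0],"fingers":0.87},{"linear":[4,0,0],"delta_rot":[8,0,0],"fingers":0.87},{"linear":[4,0,0],"delta_rot":[8,0,0],"fingers":0.87},{"linear":[2.9,0,0],"delta_rot":[8,0,0],"fingers":0.87},{"linear":[0,0,0],"delta_rot":[8,0,0],"fingers":0.87}]'
python3 -m crank '[{"linear":[0,0,0],"delta_rot":[8,0,0],"fingers":0.87},{"linear":[0,0,0],"delta_rot":[8,0,0],"fingers":0.87},{"linear":[0,0,0],"delta_rot":[8,0,0],"fingers":0.87},{"linear":[0,0,0],"delta_rot":[8,0,0],"fingers":0.87},{"linear":[0,0,0],"delta_rot":[8,0,0],"fingers":0.87}]'
python3 -m crank '[{"linear":[0,0,0],"delta_rot":[8,0,0],"fingers":0.87},{"linear":[0,0,0],"delta_rot":[8,0,0],"fingers":0.87},{"linear":[0,0,0],"delta_rot":[3,0,0],"fingers":0.87},{"linear":[0,0,0],"delta_rot":[0,0,0],"fingers":0.87},{"linear":[0,0,0],"delta_rot":[0,0,0],"fingers":0.87}]'
python3 -c "from h import *; go(507.8,213.3,9,-13); w=capture('wrist'); cv2.imwrite('pics/w12.png',w['image']); discs(w,z=44); rects(w)"
```

```text
time: 60.8
tool_pos: [505.3, 215.1, 254.9]
tcp_rot: [0.858, 1.57, 0.79]
contact_force: [0.2, 0.7, -0.7]
grip_width: 79.9
time: 61.3
tool_pos: [504.1, 213.3, 101.6]
tcp_rot: [-2.143, 1.563, -2.915]
contact_force: [-0.9, 0.5, 0.3]
grip_width: 80.1
time: 61.8
tool_pos: [506.8, 214.0, 105.9]
tcp_rot: [2.171, 1.57, 0.701]
contact_force: [1.3, 0.2, 0.0]
grip_width: 80.4
time: 62.3
tool_pos: [507.1, 213.4, 105.8]
tcp_rot: [2.478, 1.57, 0.683]
contact_force: [-0.1, -0.1, -1.1]
grip_width: 79.9
lin cm [ 7.18  0.07 -0.  ] rotx 0.1 | tip [507.1 213.4  80.8] jaw -12.9 q6 0.48 w 79.9 t 62.3 F [-0.1 -0.1 -1.1] axis [ 0.  0. -1.]
disc px 261 212 r 32.5 fill 0.6 xy [508.3 216.5] dia 42.6
disc px 228 4 r 41.7 fill 0.52 xy [517.1 339. ] dia 45.9
rect [391.2 240.7] ang -1.5 size 71.6 43.1
rect [510.1 223.5] ang -15.0 size 47.4 63.5
rect [516.7 330.3] ang -2.9 size 63.7 43.4
rect [413.9 345. ] ang -12.8 size 65.9 49.2
```

```bash
python3 -m crank '[{"linear":[3,0.07,0],"delta_rot":[0,0,0],"fingers":0.87},{"linear":[2.5,0,0],"delta_rot":[0,0,0],"fingers":0.87},{"linear":[1.65,0,0],"delta_rot":[0,0,0],"fingers":0.87},{"linear":[0,0,0],"delta_rot":[0,0,0],"fingers":0.87},{"linear":[0,0,0],"delta_rot":[0,0,0],"fingers":0.6}]'
python3 -m crank '[{"linear":[0,0,0],"delta_rot":[0,0,0],"fingers":0.6},{"linear":[0,0,0],"delta_rot":[0,0,0],"fingers":0.6},{"linear":[0,0,0],"delta_rot":[0,0,0],"fingers":0.6},{"linear":[0,0,0],"delta_rot":[0,0,0],"fingers":0.6},{"linear":[0,0,0],"delta_rot":[0,0,0],"fingers":0.6}]'
python3 -c "from h import *; go(672.3,-85.2,75,-3.1)"
python3 -m crank '[{"linear":[-1,0,0],"delta_rot":[0,0,0],"fingers":0.6},{"linear":[-2,0,0],"delta_rot":[0,0,0],"fingers":0.6},{"linear":[-3,0,0],"delta_rot":[0,0,0],"fingers":0.6},{"linear":[-3,0,0],"delta_rot":[0,0,0],"fingers":0.6},{"linear":[-2,0,0],"delta_rot":[0,0,0],"fingers":0.6}]'
python3 -m crank '[{"linear":[0,0,0],"delta_rot":[-3.3,0,0],"fingers":0.6},{"linear":[0,0,0],"delta_rot":[-3.3,0,0],"fingers":0.6},{"linear":[0,0,0],"delta_rot":[-3.2,0,0],"fingers":0.6},{"linear":[0,0,0],"delta_rot":[0,0,0],"fingers":0.6},{"linear":[0,0,0],"delta_rot":[0,0,0],"fingers":0.6}]'
python3 -c "from h import *; go(672.3,-85.2,75,-3.1); w=capture('wrist'); cv2.imwrite('pics/w13.png',w['image'])"
```

```text
time: 62.85
tool_pos: [508.1, 212.5, 33.8]
tcp_rot: [-1.323, 1.57, -3.12]
contact_force: [-0.4, 0.5, -0.4]
grip_width: 76.0
time: 63.35
tool_pos: [508.4, 212.5, 34.4]
tcp_rot: [2.317, 1.57, 0.519]
contact_force: [-1.0, 1.2, 2.9]
grip_width: 65.5
lin cm [-6.57 22.68 25.31] rotx -9.9 | tip [508.4 212.5   9.4] jaw -13.0 q6 0.48 w 65.5 t 63.4 F [-1.   1.2  2.9] axis [ 0.001  0.    -1.   ]
time: 63.85
tool_pos: [508.8, 212.3, 146.4]
tcp_rot: [2.008, 1.569, 0.21]
contact_force: [0.7, 0.4, -1.7]
grip_width: 65.6
time: 64.35
tool_pos: [508.2, 212.2, 144.1]
tcp_rot: [-1.108, 1.571, -2.737]
contact_force: [0.6, -0.2, -1.9]
grip_width: 65.9
lin cm [ 4.41 18.1  28.74] rotx -0.2 | tip [508.2 212.2 119.1] jaw -3.3 q6 0.31 w 65.9 t 64.3 F [ 0.6 -0.2 -1.9] axis [-0. -0. -1.]
```

View pics/w13.png

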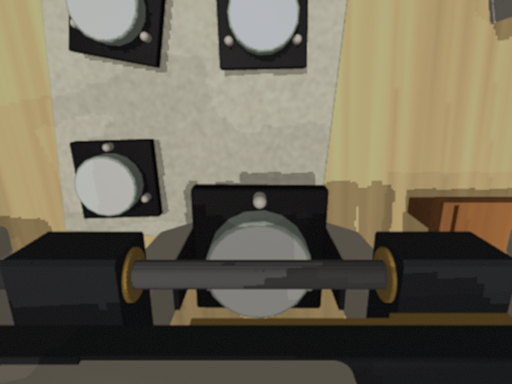

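```bash
python3 -m crank '[{"linear":[0,1.2,1.9],"delta_rot":[0,0,0],"fingers":0.6},{"linear":[0,2,3.19],"delta_rot":[0,0,0],"fingers":0.6},{"linear":[0,2,3.19],"delta_rot":[0,0,0],"fingers":0.6},{"linear":[0,2,3.19],"delta_rot":[0,0,0],"fingers":0.6},{"linear":[0,2,3.19],"delta_rot":[0,0,0],"fingers":0.6}]'
python3 -m crank '[{"linear":[0,2,3.19],"delta_rot":[0,0,0],"fingers":0.6},{"linear":[0,2,3.19],"delta_rot":[0,0,0],"fingers":0.6},{"linear":[0,2,3.19],"delta_rot":[0,0,0],"fingers":0.6},{"linear":[0,2,3.19],"delta_rot":[0,0,0],"fingers":0.6},{"linear":[0,0.9,1.4],"delta_rot":[0,0,0],"fingers":0.6}]'
python3 -m crank '[{"linear":[1,0,0],"delta_rot":[0,0,0],"fingers":0.6},{"linear":[1,0,0],"delta_rot":[0,0,0],"fingers":0.6},{"linear":[1,0,0],"delta_rot":[0,0,0],"fingers":0.6},{"linear":[0,0,0],"delta_rot":[0,0,0],"fingers":0.6},{"linear":[0,0,0],"delta_rot":[0,0,0],"fingers":0.6}]'
python3 -c "from h import *; go(672.3,-86,74,-3.1)"
```

```text
time: 64.9
tool_pos: [592.4, 59.4, 143.9]
tcp_rot: [-2.067, 1.571, 2.588]
contact_force: [-0.0, 0.9, -2.3]
grip_width: 65.2
time: 65.4
tool_pos: [673.8, -89.2, 143.6]
tcp_rot: [0.609, 1.57, -1.022]
contact_force: [-0.0, 0.8, -2.9]
grip_width: 65.7
time: 65.9
tool_pos: [672.4, -84.6, 113.6]
tcp_rot: [-1.902, 1.57, 2.755]
contact_force: [-0.5, -0.9, -1.1]
grip_width: 66.0
lin cm [ 1.46 -0.01  0.14] rotx -0.1 | tip [672.4 -84.6  88.6] jaw -3.2 q6 -0.18 w 66.0 t 65.9 F [-0.5 -0.9 -1.1] axis [-0.001  0.    -1.   ]
```

```bash
python3 -m crank '[{"linear":[0.6,0,0.13],"delta_rot":[0,0,0],"fingers":0.6},{"linear":[0.6,0,0],"delta_rot":[0,0,0],"fingers":0.6},{"linear":[0,0,0],"delta_rot":[0,0,0],"fingers":0.6},{"linear":[0.1,0,0],"delta_rot":[0,0,0],"fingers":0.6},{"linear":[0,0,0],"delta_rot":[0,0,0],"fingers":0.6}]'
python3 -m crank '[{"linear":[0.1,0,0],"delta_rot":[0,0,0],"fingers":0.6},{"linear":[0,0,0],"delta_rot":[0,0,0],"fingers":0.6},{"linear":[0,0,0],"delta_rot":[0,0,0],"fingers":0.6},{"linear":[0,0,0],"delta_rot":[0,0,0],"fingers":0.6},{"linear":[0,0,0],"delta_rot":[0,0,0],"fingers":0.6}]'
python3 -c "from h import *; go(672.3,-86,74,-3.1)"
```

```text
time: 66.4
tool_pos: [672.8, -87.0, 101.0]
tcp_rot: [1.788, 1.571, 0.16]
contact_force: [0.6, 0.2, -2.0]
grip_width: 65.1
time: 66.9
tool_pos: [672.8, -86.9, 100.0]
tcp_rot: [1.889, 1.571, 0.262]
contact_force: [-0.0, 0.7, -1.9]
grip_width: 65.2
lin cm [ 0.1  -0.05 -0.09] rotx -0.1 | tip [672.8 -86.9  75. ] jaw -3.2 q6 -0.19 w 65.2 t 66.9 F [-0.   0.7 -1.9] axis [ 0.  0. -1.]
```

```bash
python3 -m crank '[{"linear":[0,-0.04,-0.08],"delta_rot":[0,0,0],"fingers":0.6},{"linear":[0.1,0,0],"delta_rot":[0,0,0],"fingers":0.6},{"linear":[0,0,0],"delta_rot":[0,0,0],"fingers":0.6},{"linear":[0.1,0,0],"delta_rot":[0,0,0],"fingers":0.6},{"linear":[0,0,0],"delta_rot":[0,0,0],"fingers":0.6}]'
python3 -c "from h import *; go(672.3,-86,74,-3.1)"
```

```text
time: 67.4
tool_pos: [672.4, -86.1, 98.4]
tcp_rot: [1.514, 1.57, -0.113]
contact_force: [-2.4, -0.3, 1.2]
grip_width: 65.5
lin cm [-0.06 -0.01 -0.01] rotx -0.1 | tip [672.4 -86.1  73.4] jaw -3.2 q6 -0.18 w 65.5 t 67.4 F [-2.4 -0.3  1.2] axis [ 0. -0. -1.]
```

```bash
python3 -m crank '[{"linear":[0.05,0,0],"delta_rot":[0,0,0],"fingers":0.6},{"linear":[0,0,0],"delta_rot":[0,0,0],"fingers":0.74},{"linear":[0,0,0],"delta_rot":[0,0,0],"fingers":0.8},{"linear":[0,0,0],"delta_rot":[0,0,0],"fingers":0.84},{"linear":[0,0,0],"delta_rot":[0,0,0],"fingers":0.84}]'
python3 -m crank '[{"linear":[-2,0,0],"delta_rot":[0,0,0],"fingers":0.87},{"linear":[-4,0,0],"delta_rot":[0,0,0],"fingers":0.87},{"linear":[-1.5,0,0],"delta_rot":[0,0,0],"fingers":0.87},{"linear":[0,0,0],"delta_rot":[0,0,0],"fingers":0.87},{"linear":[0,0,0],"delta_rot":[0,0,0],"fingers":0.87}]'
python3 -c "from h import *; w=capture('wrist'); cv2.imwrite('pics/w14.png',w['image']); discs(w,z=108); rects(w,z=88,vmax=240)"
python3 -m crank '[{"linear":[0,-1.78,-4.19],"delta_rot":[0,0,0],"fingers":0.87},{"linear":[0,-1.78,-4.19],"delta_rot":[0,0,0],"fingers":0.87},{"linear":[0,-1.78,-4.19],"delta_rot":[0,0,0],"fingers":0.87},{"linear":[0,-1.78,-4.19],"delta_rot":[0,0,0],"fingers":0.87},{"linear":[0,-1.78,-4.19],"delta_rot":[0,0,0],"fingers":0.87}]'
python3 -m crank '[{"linear":[0,-1.78,-4.19],"delta_rot":[0,0,0],"fingers":0.87},{"linear":[0,-1.78,-4.19],"delta_rot":[0,0,0],"fingers":0.87},{"linear":[0,-1.78,-4.19],"delta_rot":[0,0,0],"fingers":0.87},{"linear":[0,-1.78,-4.19],"delta_rot":[0,0,0],"fingers":0.87},{"linear":[0,-1.78,-4.19],"delta_rot":[0,0,0],"fingers":0.87}]'
python3 -m crank '[{"linear":[4,0,0],"delta_rot":[-1.1,0,0],"fingers":0.87},{"linear":[4,0,0],"delta_rot":[0,0,0],"fingers":0.87},{"linear":[0,0,0],"delta_rot":[0,0,0],"fingers":0.87},{"linear":[0,0,0],"delta_rot":[0,0,0],"fingers":0.87},{"linear":[0,0,0],"delta_rot":[0,0,0],"fingers":0.87}]'
python3 -c "from h import *; go(518,341.9,9,-2)"
```

```text
time: 67.9
tool_pos: [672.4, -86.1, 97.2]
tcp_rot: [-3.08, 1.571, 1.576]
contact_force: [0.3, 0.4, -0.5]
grip_width: 76.9
time: 68.4
tool_pos: [672.0, -86.1, 171.6]
tcp_rot: [-1.878, 1.57, 2.778]
contact_force: [0.0, -0.7, -1.2]
grip_width: 79.9
disc px 259 213 r 33.8 fill 0.94 xy [671.2 -83.8] dia 44.8
rect [671.8 -81.6] ang -3.2 size 63.3 60.5
time: 68.95
tool_pos: [593.6, 129.5, 170.5]
tcp_rot: [-1.453, 1.567, -3.081]
contact_force: [0.6, 0.1, -0.4]
grip_width: 79.7
time: 69.45
tool_pos: [516.6, 343.5, 170.6]
tcp_rot: [-1.044, 1.568, -2.671]
contact_force: [1.4, -0.5, -0.6]
grip_width: 79.5
time: 69.95
tool_pos: [519.4, 342.4, 94.1]
tcp_rot: [2.092, 1.568, 0.484]
contact_force: [0.1, 0.3, 0.2]
grip_width: 79.8
lin cm [ 6.01 -0.15  0.06] rotx -0.2 | tip [519.4 342.4  69.1] jaw -2.2 q6 0.5 w 79.8 t 70.0 F [0.1 0.3 0.2] axis [ 0.002  0.001 -1.   ]
```

View pics/w14.png

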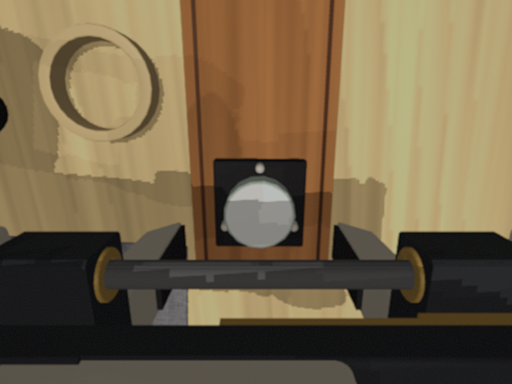

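Picture: the first cell sits level on the shelf at px (260,205), square and midway between the shelf edges (187–340). Continuing with numeric checks only (picture budget used).

```bash
python3 -m crank '[{"linear":[2,-0.08,0.02],"delta_rot":[0,0,0],"fingers":0.83},{"linear":[2,0,0],"delta_rot":[0,0,0],"fingers":0.83},{"linear":[2,0,0],"delta_rot":[0,0,0],"fingers":0.83},{"linear":[0,0,0],"delta_rot":[0,0,0],"fingers":0.83},{"linear":[0,0,0],"delta_rot":[0,0,0],"fingers":0.6}]'
python3 -m crank '[{"linear":[0,0,0],"delta_rot":[0,0,0],"fingers":0.6},{"linear":[0,0,0],"delta_rot":[0,0,0],"fingers":0.6},{"linear":[0,0,0],"delta_rot":[0,0,0],"fingers":0.6},{"linear":[0,0,0],"delta_rot":[0,0,0],"fingers":0.6},{"linear":[0,0,0],"delta_rot":[0,0,0],"fingers":0.6}]'
python3 -c "from h import *; go(518,341.9,9,-2)"
python3 -m crank '[{"linear":[-1,0,0],"delta_rot":[0,0,0],"fingers":0.6},{"linear":[-2,0,0],"delta_rot":[0,0,0],"fingers":0.6},{"linear":[-3,0,0],"delta_rot":[0,0,0],"fingers":0.6},{"linear":[-3,0,0],"delta_rot":[0,0,0],"fingers":0.6},{"linear":[-2,0,0],"delta_rot":[1.1,0,0],"fingers":0.6}]'
python3 -m crank '[{"linear":[0,0,0],"delta_rot":[0,0,0],"fingers":0.6},{"linear":[0,0,0],"delta_rot":[0,0,0],"fingers":0.6},{"linear":[0,0,0],"delta_rot":[0,0,0],"fingers":0.6},{"linear":[0,0,0],"delta_rot":[0,0,0],"fingers":0.6},{"linear":[0,0,0],"delta_rot":[0,0,0],"fingers":0.6}]'
python3 -c "from h import *; go(676.4,-9.3,75,-3.1); w=capture('wrist'); discs(w,z=155)"
```

```text
time: 70.45
tool_pos: [518.4, 342.2, 34.2]
tcp_rot: [2.095, 1.569, 0.487]
contact_force: [-0.4, -0.8, -0.0]
grip_width: 71.8
time: 70.95
tool_pos: [518.4, 342.4, 34.4]
tcp_rot: [2.021, 1.568, 0.413]
contact_force: [1.1, -1.9, 7.1]
grip_width: 65.5
lin cm [ 0.04 -0.04  0.05] rotx -0.1 | tip [518.4 342.4   9.4] jaw -2.1 q6 0.5 w 65.5 t 71.0 F [ 1.1 -1.9  7.1] axis [ 0.003  0.001 -1.   ]
time: 71.45
tool_pos: [517.8, 342.4, 145.3]
tcp_rot: [2.149, 1.568, 0.521]
contact_force: [-0.3, 0.2, -2.4]
grip_width: 65.8
time: 71.95
tool_pos: [517.0, 341.9, 141.2]
tcp_rot: [-1.101, 1.569, -2.728]
contact_force: [0.9, -0.3, -3.0]
grip_width: 65.7
lin cm [ 4.12 17.9  34.16] rotx -0.1 | tip [517.  341.9 116.2] jaw -3.2 q6 0.52 w 65.7 t 72.0 F [ 0.9 -0.3 -3. ] axis [-0.002 -0.001 -1.   ]
disc px 260 256 r 43.6 fill 0.3 xy [517.1 353.3] dia 36.4
```

```bash
python3 -m crank '[{"linear":[0,1.3,2.5],"delta_rot":[0,0,0],"fingers":0.6},{"linear":[0,1.79,3.42],"delta_rot":[0,0,0],"fingers":0.6},{"linear":[0,1.79,3.42],"delta_rot":[0,0,0],"fingers":0.6},{"linear":[0,1.79,3.42],"delta_rot":[0,0,0],"fingers":0.6},{"linear":[0,1.79,3.42],"delta_rot":[0,0,0],"fingers":0.6}]'
python3 -m crank '[{"linear":[0,1.79,3.42],"delta_rot":[0,0,0],"fingers":0.6},{"linear":[0,1.79,3.42],"delta_rot":[0,0,0],"fingers":0.6},{"linear":[0,1.79,3.42],"delta_rot":[0,0,0],"fingers":0.6},{"linear":[0,1.79,3.42],"delta_rot":[0,0,0],"fingers":0.6},{"linear":[0,1.6,3],"delta_rot":[0,0,0],"fingers":0.6}]'
python3 -m crank '[{"linear":[0,0.6,1.14],"delta_rot":[0,0,0],"fingers":0.6},{"linear":[1,0,0],"delta_rot":[0,0,0],"fingers":0.6},{"linear":[1.2,0,0],"delta_rot":[0,0,0],"fingers":0.6},{"linear":[0,0,0],"delta_rot":[0,0,0],"fingers":0.6},{"linear":[0,0,0],"delta_rot":[0,0,0],"fingers":0.6}]'
python3 -c "from h import *; go(676.4,-9.3,74,-3.1)"
```

```text
time: 72.5
tool_pos: [593.2, 174.4, 142.1]
tcp_rot: [-1.486, 1.57, -3.113]
contact_force: [0.7, 0.8, -2.1]
grip_width: 65.8
time: 73.0
tool_pos: [671.3, 2.3, 142.0]
tcp_rot: [-1.436, 1.57, -3.064]
contact_force: [0.4, 0.4, -2.6]
grip_width: 65.5
time: 73.5
tool_pos: [675.4, -5.7, 119.6]
tcp_rot: [-1.775, 1.569, 2.883]
contact_force: [0.5, -0.5, -1.7]
grip_width: 65.6
lin cm [2.06 0.12 0.35] rotx -0.0 | tip [675.4  -5.7  94.6] jaw -3.1 q6 -0.07 w 65.6 t 73.5 F [ 0.5 -0.5 -1.7] axis [-0.002  0.001 -1.   ]
```

```bash
python3 -m crank '[{"linear":[0,0.1,0.3],"delta_rot":[0,0,0],"fingers":0.6},{"linear":[0.8,0,0],"delta_rot":[0,0,0],"fingers":0.6},{"linear":[0.8,0,0],"delta_rot":[0,0,0],"fingers":0.6},{"linear":[0.2,0,0],"delta_rot":[0,0,0],"fingers":0.6},{"linear":[0,0,0],"delta_rot":[0,0,0],"fingers":0.6}]'
python3 -m crank '[{"linear":[0,0,0],"delta_rot":[0,0,0],"fingers":0.6},{"linear":[0,0,0],"delta_rot":[0,0,0],"fingers":0.6},{"linear":[0,0,0],"delta_rot":[0,0,0],"fingers":0.6},{"linear":[0,0,0],"delta_rot":[0,0,0],"fingers":0.6},{"linear":[0,0,0],"delta_rot":[0,0,0],"fingers":0.6}]'
python3 -c "from h import *; go(676.4,-9.3,74,-3.1)"
```

```text
time: 74.0
tool_pos: [676.6, -10.4, 101.5]
tcp_rot: [-1.715, 1.569, 2.941]
contact_force: [-0.7, 0.5, -2.5]
grip_width: 65.8
time: 74.5
tool_pos: [677.1, -10.5, 102.6]
tcp_rot: [1.742, 1.571, 0.115]
contact_force: [0.9, 0.7, -2.1]
grip_width: 65.3
lin cm [ 0.36 -0.07 -0.11] rotx -0.1 | tip [677.1 -10.5  77.6] jaw -3.2 q6 -0.07 w 65.3 t 74.5 F [ 0.9  0.7 -2.1] axis [ 0.  0. -1.]
```

```bash
python3 -m crank '[{"linear":[0.2,-0.06,-0.11],"delta_rot":[0,0,0],"fingers":0.6},{"linear":[0,0,0],"delta_rot":[0,0,0],"fingers":0.6},{"linear":[0.1,0,0],"delta_rot":[0,0,0],"fingers":0.6},{"linear":[0,0,0],"delta_rot":[0,0,0],"fingers":0.6},{"linear":[0.05,0,0],"delta_rot":[0,0,0],"fingers":0.6}]'
python3 -m crank '[{"linear":[0.05,0,0],"delta_rot":[0,0,0],"fingers":0.6},{"linear":[0,0,0],"delta_rot":[0,0,0],"fingers":0.6},{"linear":[0,0,0],"delta_rot":[0,0,0],"fingers":0.6},{"linear":[0,0,0],"delta_rot":[0,0,0],"fingers":0.6},{"linear":[0,0,0],"delta_rot":[0,0,0],"fingers":0.6}]'
python3 -c "from h import *; go(676.4,-9.3,74,-3.1)"
```

```text
time: 75.0
tool_pos: [676.6, -9.3, 99.0]
tcp_rot: [1.826, 1.571, 0.198]
contact_force: [0.2, 0.7, -1.9]
grip_width: 65.7
time: 75.5
tool_pos: [676.5, -9.4, 98.4]
tcp_rot: [2.024, 1.571, 0.397]
contact_force: [0.4, -0.2, -1.4]
grip_width: 65.9
lin cm [-0.06 -0.01 -0.01] rotx -0.1 | tip [676.5  -9.4  73.4] jaw -3.2 q6 -0.07 w 65.9 t 75.5 F [ 0.4 -0.2 -1.4] axis [ 0.  0. -1.]
```

```bash
python3 -m crank '[{"linear":[0.05,0,0],"delta_rot":[0,0,0],"fingers":0.6},{"linear":[0,0,0],"delta_rot":[0,0,0],"fingers":0.6},{"linear":[0.05,0,0],"delta_rot":[0,0,0],"fingers":0.6},{"linear":[0,0,0],"delta_rot":[0,0,0],"fingers":0.6},{"linear":[0,0,0],"delta_rot":[0,0,0],"fingers":0.6}]'
python3 -c "from h import *; go(676.4,-9.3,74,-3.1)"
```

```text
time: 76.0
tool_pos: [676.5, -9.4, 98.4]
tcp_rot: [1.477, 1.57, -0.151]
contact_force: [-3.2, 0.1, 5.5]
grip_width: 65.7
lin cm [-0.06 -0.01 -0.  ] rotx -0.1 | tip [676.5  -9.4  73.4] jaw -3.2 q6 -0.07 w 65.7 t 76.0 F [-3.2  0.1  5.5] axis [ 0.001 -0.    -1.   ]
```

```bash
python3 -m crank '[{"linear":[0,0,0],"delta_rot":[0,0,0],"fingers":0.74},{"linear":[0,0,0],"delta_rot":[0,0,0],"fingers":0.8},{"linear":[0,0,0],"delta_rot":[0,0,0],"fingers":0.84},{"linear":[0,0,0],"delta_rot":[0,0,0],"fingers":0.84},{"linear":[-2,0,0],"delta_rot":[0,0,0],"fingers":0.84}]'
python3 -m crank '[{"linear":[-3,0,0],"delta_rot":[0,0,0],"fingers":0.87},{"linear":[-2.5,0,0],"delta_rot":[0,0,0],"fingers":0.87},{"linear":[0,0,0],"delta_rot":[0,0,0],"fingers":0.87},{"linear":[0,0,0],"delta_rot":[0,0,0],"fingers":0.87},{"linear":[0,0,0],"delta_rot":[0,0,0],"fingers":0.87}]'
python3 -c "from h import *; w=capture('wrist'); cv2.imwrite('pics/w15.png',w['image']); discs(w,z=108,vmax=240); rects(w,z=88,vmax=240)"
python3 -m crank '[{"linear":[0,-3.32,-2.47],"delta_rot":[0,0,0],"fingers":0.87},{"linear":[0,-3.32,-2.47],"delta_rot":[0,0,0],"fingers":0.87},{"linear":[0,-3.32,-2.47],"delta_rot":[0,0,0],"fingers":0.87},{"linear":[0,-3.32,-2.47],"delta_rot":[0,0,0],"fingers":0.87},{"linear":[0,-3.32,-2.47],"delta_rot":[0,0,0],"fingers":0.87}]'
python3 -m crank '[{"linear":[0,-3.32,-2.47],"delta_rot":[0,0,0],"fingers":0.87},{"linear":[0,-3.32,-2.47],"delta_rot":[0,0,0],"fingers":0.87},{"linear":[0,-3.32,-2.47],"delta_rot":[0,0,0],"fingers":0.87},{"linear":[0,-3.32,-2.47],"delta_rot":[0,0,0],"fingers":0.87},{"linear":[0,0,0],"delta_rot":[-2.1,0,0],"fingers":0.87}]'
python3 -m crank '[{"linear":[4,0,0],"delta_rot":[0,0,0],"fingers":0.87},{"linear":[4,0,0],"delta_rot":[0,0,0],"fingers":0.87},{"linear":[0,0,0],"delta_rot":[0,0,0],"fingers":0.87},{"linear":[0,0,0],"delta_rot":[0,0,0],"fingers":0.87},{"linear":[0,0,0],"delta_rot":[0,0,0],"fingers":0.87}]'
python3 -c "from h import *; go(390.2,229,9,-1.1)"
```

```text
time: 76.5
tool_pos: [674.8, -9.2, 114.5]
tcp_rot: [-1.656, 1.565, 3.0]
contact_force: [0.8, 0.1, 0.3]
grip_width: 77.2
time: 77.0
tool_pos: [675.8, -9.3, 170.8]
tcp_rot: [-1.675, 1.568, 2.981]
contact_force: [0.2, -0.6, -0.1]
grip_width: 79.9
disc px 260 215 r 33.9 fill 0.87 xy [675.3  -8.1] dia 44.7
rect [675.7  -5.3] ang -3.2 size 63.8 58.9
time: 77.55
tool_pos: [515.8, 124.1, 171.4]
tcp_rot: [-1.516, 1.569, 3.14]
contact_force: [0.6, -0.0, 0.3]
grip_width: 79.9
time: 78.05
tool_pos: [386.4, 231.3, 171.5]
tcp_rot: [-1.449, 1.567, -3.035]
contact_force: [0.3, -0.8, 0.1]
grip_width: 80.0
time: 78.55
tool_pos: [391.7, 229.7, 93.8]
tcp_rot: [1.976, 1.568, 0.385]
contact_force: [-0.1, 0.2, 0.4]
grip_width: 79.7
lin cm [ 5.98 -0.16  0.08] rotx -0.0 | tip [391.7 229.7  68.8] jaw -1.1 q6 0.38 w 79.7 t 78.5 F [-0.1  0.2  0.4] axis [ 0.002  0.001 -1.   ]
```

```bash
python3 -m crank '[{"linear":[2,-0.08,0.02],"delta_rot":[0,0,0],"fingers":0.87},{"linear":[2,0,0],"delta_rot":[0,0,0],"fingers":0.87},{"linear":[2,0,0],"delta_rot":[0,0,0],"fingers":0.87},{"linear":[0,0,0],"delta_rot":[0,0,0],"fingers":0.87},{"linear":[0,0,0],"delta_rot":[0,0,0],"fingers":0.6}]'
python3 -m crank '[{"linear":[0,0,0],"delta_rot":[0,0,0],"fingers":0.6},{"linear":[0,0,0],"delta_rot":[0,0,0],"fingers":0.6},{"linear":[0,0,0],"delta_rot":[0,0,0],"fingers":0.6},{"linear":[0,0,0],"delta_rot":[0,0,0],"fingers":0.6},{"linear":[0,0,0],"delta_rot":[0,0,0],"fingers":0.6}]'
python3 -c "from h import *; go(390.2,229,9,-1.1)"
python3 -m crank '[{"linear":[-1,0,0],"delta_rot":[0,0,0],"fingers":0.6},{"linear":[-2,0,0],"delta_rot":[0,0,0],"fingers":0.6},{"linear":[-3,0,0],"delta_rot":[0,0,0],"fingers":0.6},{"linear":[-3,0,0],"delta_rot":[0,0,0],"fingers":0.6},{"linear":[-2,0,0],"delta_rot":[2,0,0],"fingers":0.6}]'
python3 -m crank '[{"linear":[0,0,0],"delta_rot":[0,0,0],"fingers":0.6},{"linear":[0,0,0],"delta_rot":[0,0,0],"fingers":0.6},{"linear":[0,0,0],"delta_rot":[0,0,0],"fingers":0.6},{"linear":[0,0,0],"delta_rot":[0,0,0],"fingers":0.6},{"linear":[0,0,0],"delta_rot":[0,0,0],"fingers":0.6}]'
python3 -c "from h import *; go(680.6,66.5,74,-3.1)"
```

```text
time: 79.05
tool_pos: [390.7, 229.5, 33.7]
tcp_rot: [1.986, 1.569, 0.396]
contact_force: [0.6, 0.1, 0.3]
grip_width: 76.0
time: 79.55
tool_pos: [390.6, 229.5, 33.8]
tcp_rot: [1.976, 1.568, 0.385]
contact_force: [0.1, -1.1, 7.4]
grip_width: 65.5
lin cm [-0.02 -0.04  0.05] rotx -0.0 | tip [390.6 229.5   8.8] jaw -1.1 q6 0.38 w 65.5 t 79.5 F [ 0.1 -1.1  7.4] axis [ 0.002  0.001 -1.   ]
time: 80.05
tool_pos: [390.1, 229.4, 145.1]
tcp_rot: [2.009, 1.568, 0.383]
contact_force: [0.6, -0.1, -2.8]
grip_width: 65.7
time: 80.55
tool_pos: [389.4, 229.1, 141.6]
tcp_rot: [-1.189, 1.569, -2.814]
contact_force: [-0.3, 0.7, -2.1]
grip_width: 65.9
lin cm [ 4.21 29.96 14.65] rotx -0.0 | tip [389.4 229.1 116.6] jaw -3.1 q6 0.42 w 65.9 t 80.5 F [-0.3  0.7 -2.1] axis [-0.002 -0.001 -1.   ]
```

```bash
python3 -m crank '[{"linear":[0,2.4,1.2],"delta_rot":[0,0,0],"fingers":0.6},{"linear":[0,3.4,1.66],"delta_rot":[0,0,0],"fingers":0.6},{"linear":[0,3.4,1.66],"delta_rot":[0,0,0],"fingers":0.6},{"linear":[0,3.4,1.66],"delta_rot":[0,0,0],"fingers":0.6},{"linear":[0,3.4,1.66],"delta_rot":[0,0,0],"fingers":0.6}]'
python3 -m crank '[{"linear":[0,3.4,1.66],"delta_rot":[0,0,0],"fingers":0.6},{"linear":[0,3.4,1.66],"delta_rot":[0,0,0],"fingers":0.6},{"linear":[0,3.4,1.66],"delta_rot":[0,0,0],"fingers":0.6},{"linear":[0,3.4,1.66],"delta_rot":[0,0,0],"fingers":0.6},{"linear":[0,0.2,0.1],"delta_rot":[0,0,0],"fingers":0.6}]'
python3 -m crank '[{"linear":[0,0,0],"delta_rot":[0,0,0],"fingers":0.6},{"linear":[1,0,0],"delta_rot":[0,0,0],"fingers":0.6},{"linear":[1.2,0,0],"delta_rot":[0,0,0],"fingers":0.6},{"linear":[0,0,0],"delta_rot":[0,0,0],"fingers":0.6},{"linear":[0,0,0],"delta_rot":[0,0,0],"fingers":0.6}]'
python3 -c "from h import *; go(680.6,66.5,74,-3.1)"
```

```text
time: 81.05
tool_pos: [546.3, 141.3, 141.7]
tcp_rot: [-1.515, 1.57, -3.14]
contact_force: [-0.3, -0.2, -1.8]
grip_width: 65.6
time: 81.55
tool_pos: [682.3, 64.3, 140.6]
tcp_rot: [0.789, 1.57, -0.84]
contact_force: [-0.6, -0.5, -2.7]
grip_width: 65.6
time: 82.05
tool_pos: [678.8, 68.0, 119.8]
tcp_rot: [-1.597, 1.569, 3.061]
contact_force: [0.0, -0.6, -2.4]
grip_width: 65.8
lin cm [2.08 0.2  0.14] rotx 0.0 | tip [678.8  68.   94.8] jaw -3.1 q6 0.04 w 65.8 t 82.0 F [ 0.  -0.6 -2.4] axis [-0.001  0.    -1.   ]
```

```bash
python3 -m crank '[{"linear":[0.8,0.08,0.05],"delta_rot":[0,0,0],"fingers":0.6},{"linear":[0.7,0,0],"delta_rot":[0,0,0],"fingers":0.6},{"linear":[0.3,0,0],"delta_rot":[0,0,0],"fingers":0.6},{"linear":[0,0,0],"delta_rot":[0,0,0],"fingers":0.6},{"linear":[0,0,0],"delta_rot":[0,0,0],"fingers":0.6}]'
python3 -m crank '[{"linear":[0,0,0],"delta_rot":[0,0,0],"fingers":0.6},{"linear":[0,0,0],"delta_rot":[0,0,0],"fingers":0.6},{"linear":[0,0,0],"delta_rot":[0,0,0],"fingers":0.6},{"linear":[0,0,0],"delta_rot":[0,0,0],"fingers":0.6},{"linear":[0,0,0],"delta_rot":[0,0,0],"fingers":0.6}]'
python3 -c "from h import *; go(680.6,66.5,73,-3.1)"
```

```text
time: 82.55
tool_pos: [680.3, 66.9, 102.4]
tcp_rot: [2.389, 1.571, 0.764]
contact_force: [0.3, 0.4, -1.9]
grip_width: 65.6
time: 83.05
tool_pos: [680.3, 66.9, 102.5]
tcp_rot: [2.0, 1.571, 0.374]
contact_force: [-0.1, 0.2, -2.8]
grip_width: 65.9
lin cm [0.45 0.03 0.04] rotx -0.0 | tip [680.3  66.9  77.5] jaw -3.1 q6 0.04 w 65.9 t 83.0 F [-0.1  0.2 -2.8] axis [ 0.  0. -1.]
```

```bash
python3 -m crank '[{"linear":[0.2,0.03,0],"delta_rot":[0,0,0],"fingers":0.6},{"linear":[0.15,0,0],"delta_rot":[0,0,0],"fingers":0.6},{"linear":[0,0,0],"delta_rot":[0,0,0],"fingers":0.6},{"linear":[0.05,0,0],"delta_rot":[0,0,0],"fingers":0.6},{"linear":[0,0,0],"delta_rot":[0,0,0],"fingers":0.6}]'
python3 -m crank '[{"linear":[0.05,0,0],"delta_rot":[0,0,0],"fingers":0.6},{"linear":[0,0,0],"delta_rot":[0,0,0],"fingers":0.6},{"linear":[0,0,0],"delta_rot":[0,0,0],"fingers":0.6},{"linear":[0,0,0],"delta_rot":[0,0,0],"fingers":0.6},{"linear":[0,0,0],"delta_rot":[0,0,0],"fingers":0.6}]'
python3 -c "from h import *; go(680.6,66.5,73,-3.1)"
```

```text
time: 83.55
tool_pos: [680.5, 66.9, 98.3]
tcp_rot: [-2.087, 1.571, 2.571]
contact_force: [0.1, 0.2, -2.9]
grip_width: 65.5
time: 84.05
tool_pos: [680.6, 66.8, 98.0]
tcp_rot: [2.212, 1.571, 0.587]
contact_force: [-0.2, 0.0, -2.0]
grip_width: 65.7
lin cm [-0.    0.    0.03] rotx -0.0 | tip [680.6  66.8  73. ] jaw -3.1 q6 0.04 w 65.7 t 84.0 F [-0.2  0.  -2. ] axis [ 0.  0. -1.]
```

```bash
python3 -m crank '[{"linear":[0.05,0,0],"delta_rot":[0,0,0],"fingers":0.6},{"linear":[0,0,0],"delta_rot":[0,0,0],"fingers":0.6},{"linear":[0.05,0,0],"delta_rot":[0,0,0],"fingers":0.6},{"linear":[0,0,0],"delta_rot":[0,0,0],"fingers":0.6},{"linear":[0,0,0],"delta_rot":[0,0,0],"fingers":0.6}]'
python3 -c "from h import *; go(680.6,66.5,73,-3.1)"
```

```text
time: 84.55
tool_pos: [680.6, 66.8, 97.8]
tcp_rot: [1.619, 1.57, -0.007]
contact_force: [-3.5, 0.3, 5.4]
grip_width: 65.8
lin cm [-0.02  0.    0.03] rotx -0.0 | tip [680.6  66.8  72.8] jaw -3.1 q6 0.04 w 65.8 t 84.5 F [-3.5  0.3  5.4] axis [ 0.001 -0.    -1.   ]
```

```bash
python3 -m crank '[{"linear":[0,0,0],"delta_rot":[0,0,0],"fingers":0.74},{"linear":[0,0,0],"delta_rot":[0,0,0],"fingers":0.8},{"linear":[0,0,0],"delta_rot":[0,0,0],"fingers":0.84},{"linear":[0,0,0],"delta_rot":[0,0,0],"fingers":0.84},{"linear":[-2,0,0],"delta_rot":[0,0,0],"fingers":0.84}]'
python3 -m crank '[{"linear":[-3,0,0],"delta_rot":[0,0,0],"fingers":0.87},{"linear":[-2.5,0,0],"delta_rot":[0,0,0],"fingers":0.87},{"linear":[0,0,0],"delta_rot":[0,0,0],"fingers":0.87},{"linear":[0,0,0],"delta_rot":[0,0,0],"fingers":0.87},{"linear":[0,0,0],"delta_rot":[0,0,0],"fingers":0.87}]'
python3 -c "from h import *; w=capture('wrist'); cv2.imwrite('pics/w16.png',w['image']); discs(w,z=108,vmax=240); rects(w,z=88,vmax=240)"
python3 -m crank '[{"linear":[0,-3.15,-3.03],"delta_rot":[0,0,0],"fingers":0.87},{"linear":[0,-3.15,-3.03],"delta_rot":[0,0,0],"fingers":0.87},{"linear":[0,-3.15,-3.03],"delta_rot":[0,0,0],"fingers":0.87},{"linear":[0,-3.15,-3.03],"delta_rot":[0,0,0],"fingers":0.87},{"linear":[0,-3.15,-3.03],"delta_rot":[0,0,0],"fingers":0.87}]'
python3 -m crank '[{"linear":[0,-3.15,-3.03],"delta_rot":[0,0,0],"fingers":0.87},{"linear":[0,-3.15,-3.03],"delta_rot":[0,0,0],"fingers":0.87},{"linear":[0,-3.15,-3.03],"delta_rot":[0,0,0],"fingers":0.87},{"linear":[0,-3.15,-3.03],"delta_rot":[0,0,0],"fingers":0.87},{"linear":[0,0,0],"delta_rot":[5,0,0],"fingers":0.87}]'
python3 -m crank '[{"linear":[4,0,0],"delta_rot":[4.8,0,0],"fingers":0.87},{"linear":[4,0,0],"delta_rot":[0,0,0],"fingers":0.87},{"linear":[0,0,0],"delta_rot":[0,0,0],"fingers":0.87},{"linear":[0,0,0],"delta_rot":[0,0,0],"fingers":0.87},{"linear":[0,0,0],"delta_rot":[0,0,0],"fingers":0.87}]'
python3 -c "from h import *; go(412.2,354,9,-12.9)"
```

```text
time: 85.05
tool_pos: [678.8, 66.8, 113.9]
tcp_rot: [-1.538, 1.565, 3.12]
contact_force: [0.4, -0.2, -0.2]
grip_width: 77.3
time: 85.55
tool_pos: [679.8, 66.8, 170.3]
tcp_rot: [-1.551, 1.568, 3.107]
contact_force: [-0.2, -0.0, -1.4]
grip_width: 79.8
disc px 263 214 r 34.0 fill 0.86 xy [681.4  68.5] dia 44.8
rect [680.1  70.9] ang -3.1 size 63.0 58.7
time: 86.1
tool_pos: [529.7, 227.6, 170.8]
tcp_rot: [-1.312, 1.569, -2.938]
contact_force: [0.5, 0.1, -0.3]
grip_width: 80.0
time: 86.6
tool_pos: [408.2, 357.5, 170.9]
tcp_rot: [-1.338, 1.568, -3.047]
contact_force: [-0.5, -0.9, -1.1]
grip_width: 79.8
time: 87.1
tool_pos: [413.4, 355.1, 93.6]
tcp_rot: [2.378, 1.568, 0.581]
contact_force: [0.5, -1.8, -0.3]
grip_width: 79.8
lin cm [ 5.95 -0.1   0.15] rotx -0.0 | tip [413.4 355.1  68.6] jaw -12.9 q6 0.79 w 79.8 t 87.1 F [ 0.5 -1.8 -0.3] axis [ 0.002  0.001 -1.   ]
```

```bash
python3 -m crank '[{"linear":[2,-0.04,0.09],"delta_rot":[0,0,0],"fingers":0.87},{"linear":[2,0,0],"delta_rot":[0,0,0],"fingers":0.87},{"linear":[1.95,0,0],"delta_rot":[0,0,0],"fingers":0.87},{"linear":[0,0,0],"delta_rot":[0,0,0],"fingers":0.87},{"linear":[0,0,0],"delta_rot":[0,0,0],"fingers":0.6}]'
python3 -m crank '[{"linear":[0,0,0],"delta_rot":[0,0,0],"fingers":0.6},{"linear":[0,0,0],"delta_rot":[0,0,0],"fingers":0.6},{"linear":[0,0,0],"delta_rot":[0,0,0],"fingers":0.6},{"linear":[0,0,0],"delta_rot":[0,0,0],"fingers":0.6},{"linear":[0,0,0],"delta_rot":[0,0,0],"fingers":0.6}]'
python3 -c "from h import *; go(412.2,354,9,-12.9)"
python3 -m crank '[{"linear":[-1,0,0],"delta_rot":[0,0,0],"fingers":0.6},{"linear":[-2,0,0],"delta_rot":[0,0,0],"fingers":0.6},{"linear":[-3,0,0],"delta_rot":[0,0,0],"fingers":0.6},{"linear":[-3,0,0],"delta_rot":[0,0,0],"fingers":0.6},{"linear":[-2,0,0],"delta_rot":[-3.3,0,0],"fingers":0.6}]'
python3 -m crank '[{"linear":[0,0,0],"delta_rot":[-3.3,0,0],"fingers":0.6},{"linear":[0,0,0],"delta_rot":[-3.2,0,0],"fingers":0.6},{"linear":[0,0,0],"delta_rot":[0,0,0],"fingers":0.6},{"linear":[0,0,0],"delta_rot":[0,0,0],"fingers":0.6},{"linear":[0,0,0],"delta_rot":[0,0,0],"fingers":0.6}]'
python3 -c "from h import *; go(684.7,142.4,74,-3.1)"
```

```text
time: 87.6
tool_pos: [412.6, 354.2, 34.0]
tcp_rot: [2.388, 1.569, 0.592]
contact_force: [0.7, -0.4, -0.1]
grip_width: 75.8
time: 88.1
tool_pos: [412.5, 354.3, 34.0]
tcp_rot: [2.366, 1.568, 0.569]
contact_force: [-0.4, -1.2, 7.0]
grip_width: 65.5
lin cm [-0.   -0.02  0.03] rotx -0.0 | tip [412.5 354.3   9. ] jaw -12.9 q6 0.79 w 65.5 t 88.1 F [-0.4 -1.2  7. ] axis [ 0.002  0.001 -1.   ]
time: 88.6
tool_pos: [412.0, 354.0, 145.1]
tcp_rot: [2.329, 1.569, 0.591]
contact_force: [0.8, 0.2, -2.9]
grip_width: 65.3
time: 89.1
tool_pos: [411.6, 353.8, 142.5]
tcp_rot: [-1.169, 1.571, -2.796]
contact_force: [-1.3, 0.2, -2.2]
grip_width: 65.7
lin cm [ 4.34 28.44 19.58] rotx -0.1 | tip [411.6 353.8 117.5] jaw -3.2 q6 0.62 w 65.7 t 89.1 F [-1.3  0.2 -2.2] axis [-0. -0. -1.]
```

```bash
python3 -m crank '[{"linear":[0,2.2,1.5],"delta_rot":[0,0,0],"fingers":0.6},{"linear":[0,3.24,2.23],"delta_rot":[0,0,0],"fingers":0.6},{"linear":[0,3.24,2.23],"delta_rot":[0,0,0],"fingers":0.6},{"linear":[0,3.24,2.23],"delta_rot":[0,0,0],"fingers":0.6},{"linear":[0,3.24,2.23],"delta_rot":[0,0,0],"fingers":0.6}]'
python3 -m crank '[{"linear":[0,3.24,2.23],"delta_rot":[0,0,0],"fingers":0.6},{"linear":[0,3.24,2.23],"delta_rot":[0,0,0],"fingers":0.6},{"linear":[0,3.24,2.23],"delta_rot":[0,0,0],"fingers":0.6},{"linear":[0,3.24,2.23],"delta_rot":[0,0,0],"fingers":0.6},{"linear":[0,0.3,0.1],"delta_rot":[0,0,0],"fingers":0.6}]'
python3 -m crank '[{"linear":[0,0,0],"delta_rot":[0,0,0],"fingers":0.6},{"linear":[1,0,0],"delta_rot":[0,0,0],"fingers":0.6},{"linear":[1.2,0,0],"delta_rot":[0,0,0],"fingers":0.6},{"linear":[0,0,0],"delta_rot":[0,0,0],"fingers":0.6},{"linear":[0,0,0],"delta_rot":[0,0,0],"fingers":0.6}]'
python3 -m crank '[{"linear":[0,0,0],"delta_rot":[0,0,0],"fingers":0.6},{"linear":[0,0,0],"delta_rot":[0,0,0],"fingers":0.6},{"linear":[0,0,0],"delta_rot":[0,0,0],"fingers":0.6},{"linear":[0,0,0],"delta_rot":[0,0,0],"fingers":0.6},{"linear":[0,0,0],"delta_rot":[0,0,0],"fingers":0.6}]'
python3 -c "from h import *; go(684.7,142.4,73,-3.1)"
```

```text
time: 89.6
tool_pos: [558.4, 240.4, 142.3]
tcp_rot: [-1.499, 1.57, -3.125]
contact_force: [0.9, -0.3, -2.5]
grip_width: 65.4
time: 90.1
tool_pos: [687.9, 140.0, 141.5]
tcp_rot: [0.887, 1.569, -0.743]
contact_force: [-0.2, -0.3, -2.0]
grip_width: 65.1
time: 90.6
tool_pos: [684.1, 144.9, 119.7]
tcp_rot: [-1.49, 1.569, -3.115]
contact_force: [-0.3, 0.2, -2.0]
grip_width: 65.5
time: 91.1
tool_pos: [685.0, 144.2, 120.6]
tcp_rot: [2.065, 1.57, 0.44]
contact_force: [-0.7, -0.6, -2.9]
grip_width: 65.6
lin cm [ 2.26 -0.02  0.18] rotx -0.0 | tip [685.  144.2  95.6] jaw -3.1 q6 0.15 w 65.6 t 91.1 F [-0.7 -0.6 -2.9] axis [ 0.  0. -1.]
```

```bash
python3 -m crank '[{"linear":[0.8,-0.02,0.16],"delta_rot":[0,0,0],"fingers":0.6},{"linear":[0.8,0,0],"delta_rot":[0,0,0],"fingers":0.6},{"linear":[0.4,0,0],"delta_rot":[0,0,0],"fingers":0.6},{"linear":[0,0,0],"delta_rot":[0,0,0],"fingers":0.6},{"linear":[0,0,0],"delta_rot":[0,0,0],"fingers":0.6}]'
python3 -m crank '[{"linear":[0,0,0],"delta_rot":[0,0,0],"fingers":0.6},{"linear":[0,0,0],"delta_rot":[0,0,0],"fingers":0.6},{"linear":[0.1,0,0],"delta_rot":[0,0,0],"fingers":0.6},{"linear":[0,0,0],"delta_rot":[0,0,0],"fingers":0.6},{"linear":[0,0,0],"delta_rot":[0,0,0],"fingers":0.6}]'
python3 -c "from h import *; go(684.7,142.4,73,-3.1)"
```

```text
time: 91.6
tool_pos: [684.6, 142.6, 100.2]
tcp_rot: [-1.725, 1.57, 2.933]
contact_force: [-0.2, 0.9, -2.3]
grip_width: 65.4
time: 92.1
tool_pos: [684.6, 142.6, 99.5]
tcp_rot: [-3.0, 1.571, 1.657]
contact_force: [0.3, -0.5, -2.9]
grip_width: 65.6
lin cm [0.15 0.01 0.02] rotx -0.0 | tip [684.6 142.6  74.5] jaw -3.1 q6 0.15 w 65.6 t 92.1 F [ 0.3 -0.5 -2.9] axis [-0.  0. -1.]
```

```bash
python3 -m crank '[{"linear":[0.1,0,0],"delta_rot":[0,0,0],"fingers":0.6},{"linear":[0,0,0],"delta_rot":[0,0,0],"fingers":0.6},{"linear":[0.07,0,0],"delta_rot":[0,0,0],"fingers":0.6},{"linear":[0,0,0],"delta_rot":[0,0,0],"fingers":0.6},{"linear":[0,0,0],"delta_rot":[0,0,0],"fingers":0.6}]'
python3 -c "from h import *; go(684.7,142.4,73,-3.1)"
```

```text
time: 92.6
tool_pos: [684.7, 142.6, 98.1]
tcp_rot: [1.731, 1.571, 0.106]
contact_force: [-2.2, -0.7, 1.0]
grip_width: 65.4
lin cm [0.01 0.01 0.02] rotx -0.0 | tip [684.7 142.6  73.1] jaw -3.1 q6 0.15 w 65.4 t 92.6 F [-2.2 -0.7  1. ] axis [ 0.  0. -1.]
```

```bash
python3 -m crank '[{"linear":[0.05,0,0],"delta_rot":[0,0,0],"fingers":0.6},{"linear":[0,0,0],"delta_rot":[0,0,0],"fingers":0.74},{"linear":[0,0,0],"delta_rot":[0,0,0],"fingers":0.8},{"linear":[0,0,0],"delta_rot":[0,0,0],"fingers":0.84},{"linear":[0,0,0],"delta_rot":[0,0,0],"fingers":0.84}]'
python3 -m crank '[{"linear":[-2,0,0],"delta_rot":[0,0,0],"fingers":0.84},{"linear":[-3,0,0],"delta_rot":[0,0,0],"fingers":0.84},{"linear":[-3,0,0],"delta_rot":[0,0,0],"fingers":0.84},{"linear":[-4,0,0],"delta_rot":[0,0,0],"fingers":0.84},{"linear":[-4,0,0],"delta_rot":[0,0,0],"fingers":0.84}]'
python3 -m crank '[{"linear":[0,0,0],"delta_rot":[-8,0,0],"fingers":0.84},{"linear":[0,0,0],"delta_rot":[-8,0,0],"fingers":0.84},{"linear":[0,0,0],"delta_rot":[-8,0,0],"fingers":0.84},{"linear":[0,0,0],"delta_rot":[-8,0,0],"fingers":0.84},{"linear":[0,0,0],"delta_rot":[-8,0,0],"fingers":0.84}]'
python3 -m crank '[{"linear":[0,0,0],"delta_rot":[-8,0,0],"fingers":0.84},{"linear":[0,0,0],"delta_rot":[-8,0,0],"fingers":0.84},{"linear":[0,0,0],"delta_rot":[-8,0,0],"fingers":0.84},{"linear":[0,0,0],"delta_rot":[-8,0,0],"fingers":0.84},{"linear":[0,0,0],"delta_rot":[-8,0,0],"fingers":0.84}]'
python3 -m crank '[{"linear":[0,0,0],"delta_rot":[-8,0,0],"fingers":0.84},{"linear":[0,-3.8,0.3],"delta_rot":[0,0,0],"fingers":0.84},{"linear":[0,-3.8,0.3],"delta_rot":[0,0,0],"fingers":0.84},{"linear":[0,-3.7,0.3],"delta_rot":[0,0,0],"fingers":0.84},{"linear":[0,0,0],"delta_rot":[0,0,0],"fingers":0.84}]'
cat > chk.py <<'E'
from h import *
go(690,29,230,86); w=capture('wrist'); cv2.imwrite('pics/fin.png',w['image'])
discs(w,z=108); rects(w,z=88,vmax=240)
t=capture('top'); cv2.imwrite('pics/tfin.png',t['image']); s=capture('side'); cv2.imwrite('pics/sfin.png',s['image'])
E
python3 chk.py
```

```text
time: 93.1
tool_pos: [684.7, 142.6, 97.1]
tcp_rot: [2.486, 1.571, 0.861]
contact_force: [-0.6, -0.2, -0.2]
grip_width: 77.1
time: 93.6
tool_pos: [684.4, 142.6, 258.3]
tcp_rot: [-1.563, 1.57, 3.095]
contact_force: [1.7, -0.7, -0.5]
grip_width: 77.1
time: 94.1
tool_pos: [684.7, 142.6, 257.1]
tcp_rot: [2.254, 1.571, 1.333]
contact_force: [0.5, -0.3, 0.5]
grip_width: 77.1
time: 94.6
tool_pos: [684.7, 142.6, 257.1]
tcp_rot: [2.178, 1.571, 1.955]
contact_force: [-0.1, 0.2, -0.2]
grip_width: 77.1
time: 95.1
tool_pos: [683.6, 24.2, 257.1]
tcp_rot: [-1.516, 1.569, -1.611]
contact_force: [0.1, 1.3, 0.2]
grip_width: 77.0
lin cm [0.21 0.54 0.59] rotx -1.4 | tip [683.6  24.2 232.1] jaw 84.6 q6 -1.55 w 77.0 t 95.1 F [0.1 1.3 0.2] axis [-0.    -0.002 -1.   ]
disc px 140 182 r 25.4 fill 0.9 xy [670.7 -85. ] dia 47.0
disc px 222 177 r 25.3 fill 0.91 xy [673.8  -9.1] dia 46.6
disc px 306 178 r 26.0 fill 0.89 xy [681.2  67.9] dia 47.7
disc px 388 174 r 27.3 fill 0.84 xy [685.3 142.8] dia 50.0
rect [670.8 -83.9] ang -3.5 size 68.7 65.6
rect [674.7  -9.1] ang -2.3 size 63.4 65.7
rect [678.9  67.3] ang -3.7 size 63.4 65.6
rect [682.4 142.7] ang -5.4 size 68.1 66.1
```

```bash
python3 -c "
import cv2,numpy as np
a=cv2.imread('pics/fin.png')[130:232,90:440]; s=cv2.imread('pics/sfin.png')[110:225,215:360]
cv2.imwrite('pics/z.png',np.vstack([cv2.resize(a,(790,230),interpolation=2),cv2.resize(s,(790,360),interpolation=2)]))"
```

```text
(no output)
```

View pics/z.png

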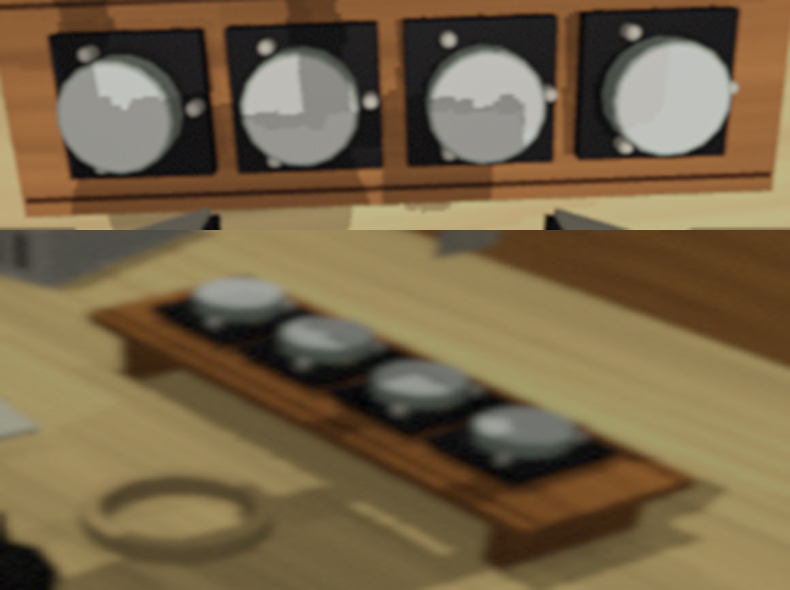

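The picture shows four mirrors lying level in their cells. The cells stand square in one evenly spaced row between the shelf grooves, and nothing is touching the robot, so I'm handing in.

```bash
python3 -c "
from plant import workorder; print(workorder.close_job())"
```

```text
the job is handed in; nothing more can be done
None
```

All four mirrors were there. I seated each in its own cell, stood the filled cells in one row on the shelf, and handed the job in at about 95 s of the 210 s allowed.

- **Fitting:** I centred each cell and mirror by closing the jaws on it in two directions. Each mirror was lowered until it touched, with 4.6–6 N upward force. The fingertip heights at touch-down were within about 0.5 mm of those for a mirror lying on all three pads.
- **Row:** The last gripper readings at placing, corrected for grip offset, put the cell centres about 76 mm apart, so neighbours are about 10 mm apart. They lie along the shelf's middle line, turned −3.1° to match the shelf.
- **Mirrors knocked or slipping:** One mirror had been knocked about 4 cm across the mat before I reached it; I took it from its new place. I saw no slip while anything was held.
- **Checks that disagreed:**
  - In the last wrist view the mirrors in the two left-hand cells (+y end) read 2–3 mm off their plate centres. The play between the posts is 1.5 mm. I put the difference down to that play plus about 1–2 mm of camera error, because both views showed these mirrors level.
  - The fitted angle of the left-most cell came out at −5.4°, though it was released at −3.1°. That fit also came out too large (68 mm instead of 66), so I trusted the gripper reading.
- **Left alone:** I did not touch the blower, tape or screwdriver.
- **Pictures:** I viewed 17, one more than the 14 plus one or two you allowed.

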